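# Trip, load, turn over and re-arm a stone polisher

### The arm

A 6-joint arm with a two-finger parallel gripper is mounted at the origin on the work surface. World frame = base frame: x ahead of the robot, y to its left, z up, the work surface at z = 0. Lengths are in m, angles in degrees, forces in N, time in s.
With the tool pointing down it reaches from about 0.25 to 0.775 m from the base axis. Payload 8.9 kg.
Tool frame: the origin (TCP) lies at the very end of the fingers, on their centre line; the grasp point (between the pads) lies 19 mm behind it (grip_point_offset is the distance from the TCP to the grasp point, in m); z points along the fingers, y is the line along which they close (so a half turn about z gives the same grasp; the last joint's range is limited). The gripper opens to 85 mm and grips with 20 to 120 N. Pads are 22 mm wide; open, the fingers measure 114 mm over their backs; the gripper's body (76 mm by 85 mm) begins 54 mm behind the grasp point. The pads swing forward as they close: fully open they stand 13 mm farther back than shut.
Start: joints at [-78.341, 16.656, -8.789, 64.555, 0, 82.019], TCP at [0.176, -0.494, 0.231] pointing down, gripper open.
Joint ranges: [-144.48, 144.48], [-52.06, 99.96], [-74.48, 78.29], [-112.23, 115.85], [-86.99, 84.42], [-180, 180]. Speed limits (degrees/s): [127.2, 127.2, 159.86, 180, 180, 180].

### API

Orientations are given as a 3x3 rotation matrix whose columns are the frame's x, y, z axes.
In Python, from rig import get_state, snapshot, camera_model, finish_job, trace, mark_of, grip_point_offset gives the robot as it stands.
- The arm moves only by the shell command python3 -m crank 'ROWS' [FORCE]. ROWS is JSON, a list of rows, each a list of 7 numbers: the shift along the tool's x, y, z scaled (see below), then the turn, a rotation vector about the tool's x, y, z scaled (see below), then the closure, from 0 (fully open) to 1 (shut). A call has 1 to 5 rows; each row is the pose to reach, as a shift and turn from the pose commanded when the call began, along the tool's axes at that moment; what a row does not reach only later rows make up. The controller multiplies each number of a shift by 80 mm and each number of a turn by 90 degrees. A row lasts 1/12 s, in which the tool goes at most 41.7 mm and 7.16 degrees, less where a joint would pass 70% of its speed; a pose out of reach is approached as far as the arm can. A call with a number of a shift or a turn outside -1 to 1 is refused whole. A call with a gripper value outside its range is refused whole. The fingers move at their own pace and stop on an object; FORCE is the grip in N (left out, the last holds). Time passes only in rows, so rows that repeat a pose let the fingers close. It gives the time, the measured TCP pose, the force, the opening and the grip force at its end, in the units of the state.
- get_state(): the state, without advancing time (a new reading comes with each control period).
- snapshot(name): name is "scene" or "top" or "wrist"; returns the picture (480x640x3 uint8, red, green, blue); there is no depth.
- camera_model(name): a dict with "fx", "fy", "cx", "cy" (pixels), "origin" and "attitude" of the camera in the world. Camera axes: x right, y down, z forward; pixel columns grow to the right and rows downward; lengths in m; the calibration is good to about 2 mm. A picture is of the moment at which its call begins: read the wrist's pose just before it. camera_model takes no time and is no camera call; for the wrist camera it gives the pose at the moment of the call.
- finish_job(): hands the job in; it is judged then, once.
Trained networks look in the newest picture that a camera, given by its name, has taken for a name from the list of things; names that differ only in an ending like _2 or _b are one class to them, and where a whole thing is asked for, a point or a joint stands for the part that bears it (a point fixed in the world has none). Each returns a list of dicts, best first, with "score" (0 to 1); they miss things now and then, are a little off and sometimes report something else, mostly with a low value. They report only what shows in the picture. A call takes as long as a camera call.
- trace(camera, thing): "region" (480x640 bool, what is visible of it).
- mark_of(camera, thing): "point" ([x, y, z] in m, in world coordinates, good to about 4 mm: a listed point, or the origin of a listed thing).
The state is a dict: "clock": time; "joint_pos": joint angles; "qd": joint speeds; "effort": joint torques, N m; "tcp_pos": TCP position; "tcp_rot": TCP orientation; "ft_force": force on the tool from outside, world axes, zero at the start; "moment": the same for the moment, N m; "gripper_width": finger opening in m; "grasp_force": force on a finger pad.
Only numpy, scipy, OpenCV 4.12 (cv2) and the standard library are available. Lean on these libraries where they do the work, as an engineer would, in place of code of your own. Each camera call takes 0.05 s, during which the arm holds its last target. There are 200 camera calls.

### The job

Get the stone polisher ready for its next run: first press the yellow test button on the breaker box so that its lever drops, and with the power off seat every stone carrier on the bench fully down in a keyed nest of the turntable, one per nest. Then, by its red crank grip, turn the loaded turntable one full turn anticlockwise (seen from above) until the red mark is back at the yellow pointer, and finally lift the breaker lever back up until it stays on. Leave the other things on the bench alone.

Things in the scene. Friction and masses are not known exactly. Their poses are not given: they have to be found in the camera images.
- carrier_green_mid (a point): Stone carrier, green stone (may be absent). White plate 50 (x) x 40 (y) x 10 mm; on its +x edge a tab 14 (x) x 16 (y) at y = 2 to 18 mm only, so the outline fits one way. On it a black block 36 (x) x 22 (y), up to 42 mm above the underside: take it across its 22 mm. Stone dome 19 mm across, up to 50 mm. 110 to 225 g. Point: centre of plate and block, 21 mm above the underside. Upright on the bench.
- carrier_amber_mid (a point): Stone carrier, orange stone (may be absent). White plate 50 (x) x 40 (y) x 10 mm; on its +x edge a tab 14 (x) x 16 (y) at y = 2 to 18 mm only, so the outline fits one way. On it a black block 36 (x) x 22 (y), up to 42 mm above the underside: take it across its 22 mm. Stone dome 19 mm across, up to 50 mm. 110 to 225 g. Point: centre of plate and block, 21 mm above the underside. Upright on the bench.
- carrier_blue_mid (a point): Stone carrier, blue stone (may be absent). White plate 50 (x) x 40 (y) x 10 mm; on its +x edge a tab 14 (x) x 16 (y) at y = 2 to 18 mm only, so the outline fits one way. On it a black block 36 (x) x 22 (y), up to 42 mm above the underside: take it across its 22 mm. Stone dome 19 mm across, up to 50 mm. 110 to 225 g. Point: centre of plate and block, 21 mm above the underside. Upright on the bench.
- carrier_red_mid (a point): Stone carrier, red stone (may be absent). White plate 50 (x) x 40 (y) x 10 mm; on its +x edge a tab 14 (x) x 16 (y) at y = 2 to 18 mm only, so the outline fits one way. On it a black block 36 (x) x 22 (y), up to 42 mm above the underside: take it across its 22 mm. Stone dome 19 mm across, up to 50 mm. 110 to 225 g. Point: centre of plate and block, 21 mm above the underside. Upright on the bench.
- nest1 (a point): Nest 1, a yellow frame on the turntable, floor 60 mm above the bench, walls 5 mm thick, 8 high, inside shaped as the carriers' outline with 2 mm to spare all round. This point, 62 mm from the turntable's axis, is where a seated carrier's mid point lies (21 mm above the floor), the carrier's x and y along this point's; x points away from the axis. Any carrier fits any nest.
- nest2 (a point): Nest 2, a yellow frame on the turntable, floor 60 mm above the bench, walls 5 mm thick, 8 high, inside shaped as the carriers' outline with 2 mm to spare all round. This point, 62 mm from the turntable's axis, is where a seated carrier's mid point lies (21 mm above the floor), the carrier's x and y along this point's; x points away from the axis. Any carrier fits any nest.
- nest3 (a point): Nest 3, a yellow frame on the turntable, floor 60 mm above the bench, walls 5 mm thick, 8 high, inside shaped as the carriers' outline with 2 mm to spare all round. This point, 62 mm from the turntable's axis, is where a seated carrier's mid point lies (21 mm above the floor), the carrier's x and y along this point's; x points away from the axis. Any carrier fits any nest.
- nest4 (a point): Nest 4, a yellow frame on the turntable, floor 60 mm above the bench, walls 5 mm thick, 8 high, inside shaped as the carriers' outline with 2 mm to spare all round. This point, 62 mm from the turntable's axis, is where a seated carrier's mid point lies (21 mm above the floor), the carrier's x and y along this point's; x points away from the axis. Any carrier fits any nest.
- crank_mid (a point): Middle of the crank grip: upright red sleeve, 22 mm across, from 70 to 120 mm above the bench (this point at 100), spinning freely on a pin 95 mm from the turntable's axis. Nests 1 to 4 lie 45, 135, 225 and 315 degrees anticlockwise from it.
- turntable (a joint): Angle of the turntable (aluminium disc, 230 mm across), rad about its upright axis; grows anticlockwise from above and counts on past a full turn (6.283). 0: red mark beside the crank grip at the yellow pointer; at the start within 0.25 of 0. No stop within two turns; friction (0.15 N m) holds it where it is left.
- polisher: Fixed polisher housing, blue, 256 mm across; its origin is on the turntable's axis at bench height and its x axis points to the yellow pointer, which sticks out to 151 mm from the axis.
- breaker: Fixed grey breaker box, 120 (x) x 150 (y) x 85 mm high; origin at the centre of its underside. On top: yellow test button on the +y half, white lever with a red bar end on the -y half.
- button_top (a point): Centre of the top of the yellow test button, 26 mm across, 12 mm above the box; travel 6 mm, 1.2 N to start and about 5 N when fully down; springs back.
- test_button (a joint): How far the test button is pressed, m (0 to 0.006).
- lever (a joint): Breaker lever, rad. 0: on (upright, leaning 0.21 back to the box's +x on its stop). Pressing the test button fully tips it and it drops by its weight towards the box's -x to 1.15 (off: 0.94 forward of upright). Raised by hand past upright it falls back on its stop and stays. Pivot, along y, at x = 20, y = -35, z = 90 mm in the box's frame.
- lever_tip (a point): Centre of the lever's red cross bar (18 mm thick, 24 mm along the box's y), 52 mm from the pivot. The stem is 14 mm wide, 8 mm thick. Needs under 1 N to raise.
- spray: Bystander, to be left alone: white spray bottle, 60 mm across, 160 tall. Origin at the centre of its underside.
- grit_jar: Bystander, to be left alone: orange jar with a steel cap, 56 mm across, 70 tall. Origin at the centre of its underside.
- driver: Bystander, to be left alone: screwdriver with a yellow handle, lying.
- brush: Bystander, to be left alone: hand brush, lying.
- mug: Bystander, to be left alone: blue mug, 80 mm across, 90 tall. Origin at the centre of its underside.
- polish_tin: Bystander, to be left alone: green tin, 70 mm across, 50 tall. Origin at the centre of its underside.
- stone_slab: Bystander, to be left alone: marble slab 80 x 55 x 14 mm, lying. Origin at the centre of its underside.

How it is judged (in metres and radians):
On the way, in this order (a step that is already met when the one before it is completed fails the run):
1. the test button is pressed (value of joint test_button above 0.0035 m).
2. the lever has dropped (value of joint lever above 1 rad), for 0.1 s.
3. every carrier is seated in a nest, with the lever down (angle between each of carrier_green_mid, carrier_amber_mid, carrier_blue_mid, carrier_red_mid's own z axis and vertical below 0.08 rad and ((distance between carrier_green_mid and nest1 below 0.0045 m and angle between the x axis of carrier_green_mid and the x axis of nest1, either way round below 0.15 rad) or (distance between carrier_green_mid and nest2 below 0.0045 m and angle between the x axis of carrier_green_mid and the x axis of nest2, either way round below 0.15 rad) or (distance between carrier_green_mid and nest3 below 0.0045 m and angle between the x axis of carrier_green_mid and the x axis of nest3, either way round below 0.15 rad) or (distance between carrier_green_mid and nest4 below 0.0045 m and angle between the x axis of carrier_green_mid and the x axis of nest4, either way round below 0.15 rad)) and ((distance between carrier_amber_mid and nest1 below 0.0045 m and angle between the x axis of carrier_amber_mid and the x axis of nest1, either way round below 0.15 rad) or (distance between carrier_amber_mid and nest2 below 0.0045 m and angle between the x axis of carrier_amber_mid and the x axis of nest2, either way round below 0.15 rad) or (distance between carrier_amber_mid and nest3 below 0.0045 m and angle between the x axis of carrier_amber_mid and the x axis of nest3, either way round below 0.15 rad) or (distance between carrier_amber_mid and nest4 below 0.0045 m and angle between the x axis of carrier_amber_mid and the x axis of nest4, either way round below 0.15 rad)) and ((distance between carrier_blue_mid and nest1 below 0.0045 m and angle between the x axis of carrier_blue_mid and the x axis of nest1, either way round below 0.15 rad) or (distance between carrier_blue_mid and nest2 below 0.0045 m and angle between the x axis of carrier_blue_mid and the x axis of nest2, either way round below 0.15 rad) or (distance between carrier_blue_mid and nest3 below 0.0045 m and angle between the x axis of carrier_blue_mid and the x axis of nest3, either way round below 0.15 rad) or (distance between carrier_blue_mid and nest4 below 0.0045 m and angle between the x axis of carrier_blue_mid and the x axis of nest4, either way round below 0.15 rad)) and ((distance between carrier_red_mid and nest1 below 0.0045 m and angle between the x axis of carrier_red_mid and the x axis of nest1, either way round below 0.15 rad) or (distance between carrier_red_mid and nest2 below 0.0045 m and angle between the x axis of carrier_red_mid and the x axis of nest2, either way round below 0.15 rad) or (distance between carrier_red_mid and nest3 below 0.0045 m and angle between the x axis of carrier_red_mid and the x axis of nest3, either way round below 0.15 rad) or (distance between carrier_red_mid and nest4 below 0.0045 m and angle between the x axis of carrier_red_mid and the x axis of nest4, either way round below 0.15 rad)) and value of joint lever above 1 rad), for 0.2 s.
4. the loaded turntable has been turned one full turn anticlockwise, back to the pointer, with the lever still down (all of step 3 and value of joint turntable between 6.153 and 6.413 rad), for 0.3 s.
5. the lever is up again (value of joint lever below 0.1 rad), for 0.2 s.
At the end, for the whole second after the job is handed in: Every carrier present is seated in a nest (its mid point within 4.5 mm of the nest's point, turned within 0.15 rad and level within 0.08 rad), the turntable is at rest one full turn on (6.28 within 0.13 rad), the test button is out, and the lever is up on its stop (below 0.1 rad) (angle between each of carrier_green_mid, carrier_amber_mid, carrier_blue_mid, carrier_red_mid's own z axis and vertical below 0.08 rad and ((distance between carrier_green_mid and nest1 below 0.0045 m and angle between the x axis of carrier_green_mid and the x axis of nest1, either way round below 0.15 rad) or (distance between carrier_green_mid and nest2 below 0.0045 m and angle between the x axis of carrier_green_mid and the x axis of nest2, either way round below 0.15 rad) or (distance between carrier_green_mid and nest3 below 0.0045 m and angle between the x axis of carrier_green_mid and the x axis of nest3, either way round below 0.15 rad) or (distance between carrier_green_mid and nest4 below 0.0045 m and angle between the x axis of carrier_green_mid and the x axis of nest4, either way round below 0.15 rad)) and ((distance between carrier_amber_mid and nest1 below 0.0045 m and angle between the x axis of carrier_amber_mid and the x axis of nest1, either way round below 0.15 rad) or (distance between carrier_amber_mid and nest2 below 0.0045 m and angle between the x axis of carrier_amber_mid and the x axis of nest2, either way round below 0.15 rad) or (distance between carrier_amber_mid and nest3 below 0.0045 m and angle between the x axis of carrier_amber_mid and the x axis of nest3, either way round below 0.15 rad) or (distance between carrier_amber_mid and nest4 below 0.0045 m and angle between the x axis of carrier_amber_mid and the x axis of nest4, either way round below 0.15 rad)) and ((distance between carrier_blue_mid and nest1 below 0.0045 m and angle between the x axis of carrier_blue_mid and the x axis of nest1, either way round below 0.15 rad) or (distance between carrier_blue_mid and nest2 below 0.0045 m and angle between the x axis of carrier_blue_mid and the x axis of nest2, either way round below 0.15 rad) or (distance between carrier_blue_mid and nest3 below 0.0045 m and angle between the x axis of carrier_blue_mid and the x axis of nest3, either way round below 0.15 rad) or (distance between carrier_blue_mid and nest4 below 0.0045 m and angle between the x axis of carrier_blue_mid and the x axis of nest4, either way round below 0.15 rad)) and ((distance between carrier_red_mid and nest1 below 0.0045 m and angle between the x axis of carrier_red_mid and the x axis of nest1, either way round below 0.15 rad) or (distance between carrier_red_mid and nest2 below 0.0045 m and angle between the x axis of carrier_red_mid and the x axis of nest2, either way round below 0.15 rad) or (distance between carrier_red_mid and nest3 below 0.0045 m and angle between the x axis of carrier_red_mid and the x axis of nest3, either way round below 0.15 rad) or (distance between carrier_red_mid and nest4 below 0.0045 m and angle between the x axis of carrier_red_mid and the x axis of nest4, either way round below 0.15 rad)) and value of joint turntable between 6.153 and 6.413 rad and value of joint lever below 0.1 rad and value of joint test_button below 0.002 m and velocity of joint turntable between -0.05 and 0.05 rad/s); the robot touches nothing.
It fails at once if a bystander is moved by more than 30 mm (distance of any of spray, grit_jar, driver, brush, mug, polish_tin, stone_slab from where it was at the start of the episode above 0.03 m).
Of carrier_green, carrier_amber, carrier_blue, carrier_red only 2 to 4 are there at a start; the rules pass over those that are not, and their reading is None.
At some moment in a run one of carrier_green, carrier_amber, carrier_blue, carrier_red may be knocked a few centimetres aside while the robot is not near it.
Once in a run the grip may slacken for a moment while it holds something.
It also fails if it takes over 210 s, if anything falls off the work surface, if the arm or the gripper's body presses on something with over 40 N, if the wrist force passes 120 N, or if a joint passes its speed limit or range.

## Working session

There is one attempt and no reset: what is moved stays moved. The work goes in short steps, Python scripts to look and compute and a shell command to move; the robot and the scene stay as the last step left them, time stands still between calls to the robot, and variables do not carry over. Pictures are saved under pics/ and viewed, at most 14 in all, crops included, and the job is handed in when it is done.

```bash
mkdir -p pics; ls
cat > h.py <<'E'
import numpy as np, cv2, json
from rig import *
def save(name,fn):
    im=snapshot(name); cv2.imwrite('pics/'+fn,im[:,:,::-1]); return im
def pose():
    s=get_state(); return np.array(s['tcp_pos']),np.array(s['tcp_rot']),s
E
python3 - <<'E'
from h import *
p,R,s=pose(); print(s, grip_point_offset)
for c in ['top','scene','wrist']:
    save(c,c+'0.png'); print(c,camera_model(c))
things=['carrier_green_mid','carrier_amber_mid','carrier_blue_mid','carrier_red_mid','nest1','nest2','nest3','nest4','crank_mid','polisher','breaker','button_top','lever_tip','spray','grit_jar','driver','brush','mug','polish_tin','stone_slab']
for t in things:
    for c in ['top','scene']:
        r=mark_of(c,t); print(t,c,[(np.round(x['point'],3).tolist(),round(x['score'],2)) for x in r[:2]])
E
```

```text
pics
{'clock': 0.0, 'joint_pos': array([-7.83397855e+01,  1.66898077e+01, -8.83097644e+00,  6.45558494e+01,
        7.57347058e-04,  8.20167682e+01]), 'qd': array([-0.08807105, -0.01824803, -0.03341804, -0.06982355, -0.0165115 ,
        0.0306528 ]), 'effort': array([-2.75389230e-04, -5.37144756e+01,  3.31373477e+01,  1.58063538e-02,
       -4.15516015e-04,  1.37425252e-05]), 'tcp_pos': array([ 0.17638698, -0.49400824,  0.23072495]), 'tcp_rot': array([[ 9.41802844e-01,  3.36165638e-01, -2.57374273e-04],
       [ 3.36165678e-01, -9.41801951e-01,  1.31257584e-03],
       [ 1.98847302e-04, -1.32270805e-03, -9.99999105e-01]]), 'ft_force': array([ 0.55408997, -0.11366043, -0.24921587]), 'moment': array([-0.01771746,  0.02044288,  0.03629734]), 'grasp_force': 0.0, 'gripper_width': 0.0851323333026514} 0.0187
top {'fx': 614.7070770657618, 'fy': 614.7070770657618, 'cx': 324.65076835956086, 'cy': 233.57359843203128, 'origin': array([4.61441491e-01, 8.28972449e-04, 1.64280268e+00]), 'attitude': array([[-0.02210018, -0.99727989,  0.07031642],
       [-0.99954327,  0.02059075, -0.02211928],
     
[... 2322 characters left out ...]
89, -0.442, -0.001], 0.89)]
grit_jar top [([0.786, 0.08, -0.005], 0.93), ([0.778, -0.066, 0.001], 0.49)]
grit_jar scene [([0.791, 0.083, -0.001], 0.94), ([0.516, 0.379, 0.001], 0.72)]
driver top [([0.378, 0.172, 0.002], 0.57)]
driver scene [([0.383, 0.173, 0.002], 0.52)]
brush top [([0.386, 0.011, -0.004], 0.68)]
brush scene [([0.383, 0.007, 0.002], 0.93), ([0.514, 0.376, 0.002], 0.64)]
mug top [([0.387, -0.482, 0.002], 0.68)]
mug scene [([0.388, -0.478, -0.001], 0.85)]
polish_tin top [([0.719, 0.341, 0.002], 0.81)]
polish_tin scene [([0.716, 0.341, -0.003], 0.64)]
stone_slab top [([0.778, -0.066, -0.001], 0.6)]
stone_slab scene [([0.386, 0.009, 0.003], 0.74), ([0.784, -0.065, -0.001], 0.6)]
```

View pics/top0.png

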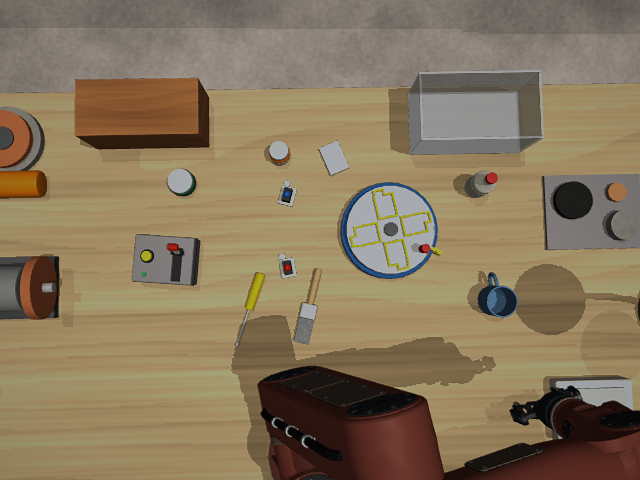

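View pics/scene0.png

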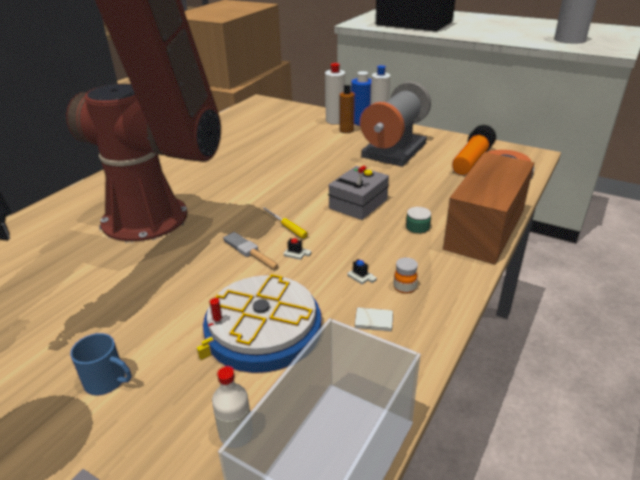

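```bash
cat >> h.py <<'E'
from scipy.spatial.transform import Rotation as Ro
def Rdown(yaw):
    c,s=np.cos(np.radians(yaw)),np.sin(np.radians(yaw))
    return np.array([[c,s,0],[s,-c,0],[0,0,-1.]])
def yaw_of(R): return np.degrees(np.arctan2(R[1,0],R[0,0]))
def plan(way, start=None, dec=3):
    """way: list of (pos,yaw deg). prints call numbers (shift/80mm, turn/90deg) & rows needed; returns final pose"""
    p,R=start if start else pose()[:2]
    for tp,ty in way:
        tp=np.array(tp,float); TR=Rdown(ty)
        d=R.T@(tp-p)*1000; rv=np.degrees(Ro.from_matrix(R.T@TR).as_rotvec())
        n=int(max(np.ceil(np.abs(d).max()/79),np.ceil(np.linalg.norm(rv)/35),1))
        p0,q0=p.copy(),Ro.from_matrix(R)
        for k in range(1,n+1):
            gp=p0+(tp-p0)*k/n; gR=(q0*Ro.from_rotvec(np.radians(rv)*k/n)).as_matrix()
            u=np.round(np.r_[R.T@(gp-p)/.08, np.degrees(Ro.from_matrix(R.T@gR).as_rotvec())/90],dec)
            rows=max(np.linalg.norm(u[:3])*80/41.7,np.linalg.norm(u[3:])*90/7.16)
            print(' ',u.tolist(),'rows>=%.1f'%rows)
            p=p+R@u[:3]*.08; R=R@Ro.from_rotvec(np.radians(u[3:]*90)).as_matrix()
        print('  -> ',np.round(p,4),'yaw %.2f'%yaw_of(R))
    return p,R
def px2w(cam,uv,z):
    m=cam if isinstance(cam,dict) else camera_model(cam)
    u=np.atleast_2d(np.array(uv,float))
    d=np.c_[(u[:,0]-m['cx'])/m['fx'],(u[:,1]-m['cy'])/m['fy'],np.ones(len(u))]@np.array(m['attitude']).T
    o=np.array(m['origin']); return o+d*((z-o[2])/d[:,2])[:,None]
def w2px(cam,P):
    m=cam if isinstance(cam,dict) else camera_model(cam)
    c=(np.atleast_2d(P)-m['origin'])@np.array(m['attitude'])
    return np.c_[m['cx']+m['fx']*c[:,0]/c[:,2],m['cy']+m['fy']*c[:,1]/c[:,2]]
E
python3 - <<'E'
from h import *
plan([((.60,-.08,.30),20)])
E
```

```text
[0.961, -0.443, -0.123, 0.0, -0.0, -0.001] rows>=2.0
  [0.962, -0.441, -0.122, 0.0, -0.0, -0.0] rows>=2.0
  [0.962, -0.441, -0.123, 0.0, -0.0, -0.001] rows>=2.0
  [0.962, -0.44, -0.123, 0.0, -0.0, -0.0] rows>=2.0
  [0.962, -0.44, -0.122, 0.0, -0.0, -0.001] rows>=2.0
  [0.964, -0.438, -0.123, 0.0, -0.0, -0.0] rows>=2.0
  [0.963, -0.439, -0.123, 0.0, -0.0, -0.001] rows>=2.0
  ->  [ 0.6  -0.08  0.3 ] yaw 20.00
```

```bash
python3 -m crank '[[0.48,-0.22,-0.06,0,0,0,0],[0.96,-0.44,-0.123,0,0,0,0],[0.96,-0.44,-0.123,0,0,0,0]]'
for i in 1; do python3 -m crank '[[0.96,-0.44,-0.123,0,0,0,0],[0.96,-0.44,-0.123,0,0,0,0],[0.96,-0.44,-0.123,0,0,0,0]]'; done
python3 -m crank '[[0.96,-0.44,-0.123,0,0,0,0],[0.96,-0.44,-0.123,0,0,0,0],[0.96,-0.44,-0.123,0,0,0,0]]'
python3 -m crank '[[0.96,-0.44,-0.123,0,0,0,0],[0.96,-0.44,-0.123,0,0,0,0],[0.96,-0.44,-0.123,0,0,0,0]]'
python3 -m crank '[[0.96,-0.44,-0.123,0,0,0,0],[0.96,-0.44,-0.123,0,0,0,0],[0.96,-0.44,-0.123,0,0,0,0]]'
python3 -m crank '[[0.96,-0.44,-0.123,0,0,0,0],[0.96,-0.44,-0.123,0,0,0,0],[0.96,-0.44,-0.123,0,0,0,0]]'
python3 -m crank '[[0.96,-0.44,-0.123,0,0,0,0],[0.96,-0.44,-0.123,0,0,0,0],[0.96,-0.44,-0.123,0,0,0,0],[0.96,-0.44,-0.123,0,0,0,0]]'
python3 - <<'E'
from h import *
p,R,s=pose(); print(p,yaw_of(R),s['clock'],s['ft_force'])
import pickle; pickle.dump(camera_model('wrist'),open('w1.pkl','wb'))
save('wrist','w1.png'); save('top','t1.png')
for t in ['carrier_green_mid','carrier_amber_mid','carrier_blue_mid','carrier_red_mid','nest1','crank_mid','polisher']:
    for c in ['wrist','top']:
        r=mark_of(c,t); print(t,c,[(np.round(x['point'],3).tolist(),round(x['score'],2)) for x in r[:4]])
E
```

```text
clock: 2.4
tcp_pos: [0.2402, -0.4317, 0.2419]
tcp_rot: [[0.941, 0.339, 0.002], [0.339, -0.941, 0.001], [0.002, -0.001, -1.0]]
ft_force: [0.1, -0.6, 0.5]
gripper_width: 0.0855
grasp_force: 0.0
clock: 2.65
tcp_pos: [0.301, -0.3726, 0.2519]
tcp_rot: [[0.94, 0.34, 0.002], [0.34, -0.94, 0.001], [0.002, -0.0, -1.0]]
ft_force: [0.7, 0.4, 0.1]
gripper_width: 0.0854
grasp_force: 0.0
clock: 2.9
tcp_pos: [0.3616, -0.3137, 0.2618]
tcp_rot: [[0.94, 0.34, 0.002], [0.34, -0.94, 0.001], [0.002, 0.0, -1.0]]
ft_force: [0.1, -0.5, -0.3]
gripper_width: 0.0853
grasp_force: 0.0
clock: 3.15
tcp_pos: [0.4222, -0.2547, 0.2715]
tcp_rot: [[0.94, 0.34, 0.003], [0.34, -0.94, 0.001], [0.003, 0.0, -1.0]]
ft_force: [-0.1, 0.4, -0.9]
gripper_width: 0.0857
grasp_force: 0.0
clock: 3.4
tcp_pos: [0.4828, -0.1957, 0.2812]
tcp_rot: [[0.94, 0.34, 0.003], [0.34, -0.94, 0.001], [0.003, 0.0, -1.0]]
ft_force: [-0.7, -0.6, -0.6]
gripper_width: 0.0851
grasp_force: 0.0
clock: 3.65
tcp_pos: [0.5433, -0.1366, 0.2908]
tcp_rot: [[0.94, 0.34, 0.003], [0.34, -0.94, 0.001], [0.003, -0.0, -1.0]]
ft_force: [-0.2, -0.3, -0.9]
gripper_width
[... 610 characters left out ...]
p []
carrier_red_mid wrist [([0.486, 0.064, 0.019], 0.89), ([0.584, -0.206, -0.002], 0.27)]
carrier_red_mid top [([0.525, -0.283, 0.101], 0.73), ([0.486, 0.064, 0.023], 0.6)]
nest1 wrist [([0.562, -0.146, 0.082], 0.81), ([0.59, -0.267, 0.079], 0.67), ([0.521, -0.219, 0.081], 0.66), ([0.781, -0.063, -0.0], 0.31)]
nest1 top [([0.519, -0.213, 0.08], 0.97), ([0.588, -0.264, 0.08], 0.75), ([0.486, 0.065, 0.02], 0.19)]
crank_mid wrist [([0.69, -0.45, -0.001], 0.6), ([0.527, -0.282, 0.097], 0.45)]
crank_mid top [([0.524, -0.284, 0.102], 0.56), ([0.521, -0.213, 0.082], 0.21)]
polisher wrist [([0.581, -0.205, -0.001], 0.81)]
polisher top [([0.583, -0.201, 0.0], 0.98), ([0.698, -0.444, -0.001], 0.33)]
```

View pics/w1.png

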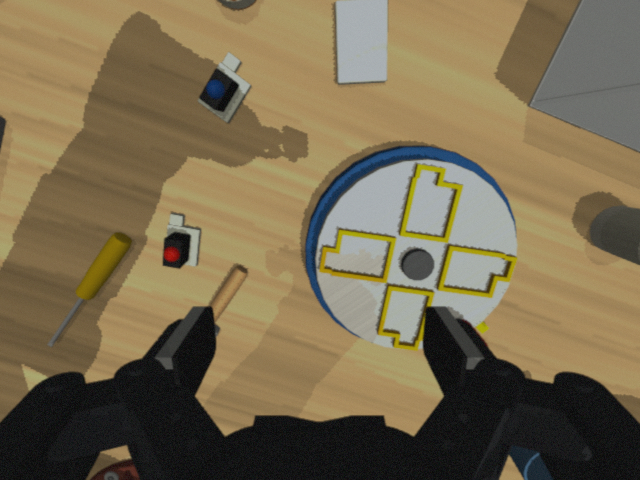

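```bash
cat >> h.py <<'E'
from scipy.optimize import minimize
def ring(mx): # carrier outline grown by mx (m), local xy
    m=mx; return np.array([[-25-m,-20-m],[25+m,-20-m],[25+m,2-m],[39+m,2-m],[39+m,18+m],[25+m,18+m],[25+m,20+m],[-25-m,20+m]])/1000
def place(xy,x,y,th,z):
    c,s=np.cos(th),np.sin(th); return np.c_[x+c*xy[:,0]-s*xy[:,1],y+s*xy[:,0]+c*xy[:,1],np.full(len(xy),z)]
S=3
def fill(canvas,cam,P,val=1):
    q=np.round((w2px(cam,P)*S+S/2-.5)*16).astype(np.int32); cv2.fillPoly(canvas,[q],val,shift=4)
def iou(canv,mask):
    r=cv2.resize(canv.astype(np.float32),(640,480),interpolation=cv2.INTER_AREA); m=mask.astype(np.float32)
    return np.minimum(r,m).sum()/np.maximum(r,m).sum()
def nests_canvas(cam,cx,cy,th):
    C=np.zeros((480*S,640*S),np.uint8)
    for k in range(4):
        a=th+np.pi/4+k*np.pi/2; x,y=cx+.062*np.cos(a),cy+.062*np.sin(a)
        for z in (.060,.064,.068):
            D=np.zeros_like(C); fill(D,cam,place(ring(7),x,y,a,z)); fill(D,cam,place(ring(2),x,y,a,z),0); C|=D
    return C
def carrier_canvas(cam,x,y,th,z0=0):
    C=np.zeros((480*S,640*S),np.uint8)
    for z in (.0,.005,.010): fill(C,cam,place(ring(0),x,y,th,z0+z))
    b=np.array([[-18,-11],[18,-11],[18,11],[-18,11]])/1000
    for z in np.linspace(.01,.042,9): fill(C,cam,place(b,x,y,th,z0+z))
    return C
def fit(f,x0,mask,step=(.004,.004,.06)):
    g=lambda v:-iou(f(*v),mask); x0=np.array(x0,float)
    s=np.vstack([x0]+[x0+np.eye(3)[i]*step[i] for i in range(3)])
    r=minimize(g,x0,method='Nelder-Mead',options=dict(initial_simplex=s,xatol=1e-4,fatol=1e-4,maxiter=150)); return r.x,-r.fun
def yellow(im):
    h=cv2.cvtColor(im,cv2.COLOR_RGB2HSV); return (h[...,0]>20)&(h[...,0]<34)&(h[...,1]>150)&(h[...,2]>60)
def near(mask,cam,P,rad):
    c=w2px(cam,P)[0]; yy,xx=np.mgrid[:480,:640]; return mask&(np.hypot(xx-c[0],yy-c[1])<rad)
E
cat > m1.py <<'E'
from h import *
import pickle
wc=pickle.load(open('w1.pkl','rb')); 
for nm,cam,im,rad in [('wrist',wc,cv2.imread('pics/w1.png')[:,:,::-1],115),('top',camera_model('top'),cv2.imread('pics/top0.png')[:,:,::-1],46)]:
    m=near(yellow(np.ascontiguousarray(im)),cam,(.583,-.203,.06),rad)
    v,q=fit(lambda *a:nests_canvas(cam,*a),(.583,-.203,np.radians(-127)),m)
    print(nm,'table',np.round(v[:2],4),np.degrees(v[2]).round(2),round(q,3),m.sum())
for c,t,x0s in [('wrist','carrier_red_mid',(.486,.066)),('wrist','carrier_blue_mid',(.68,.064))]:
    r=[x for x in trace(c,t)]
    cam=wc
    for x in r[:2]:
        reg=x['region']; ys,xs=np.nonzero(reg); print(t,x['score'],reg.sum(),xs.mean(),ys.mean())
    best=max((fit(lambda *a:carrier_canvas(cam,*a),(*x0s,np.radians(a)),r[0]['region']) for a in (-60,-20,20,60)),key=lambda z:z[1])
    print(t,np.round(best[0][:2],4),np.degrees(best[0][2]),best[1])
E
python3 m1.py
```

```text
wrist table [ 0.5781 -0.2044] -123.61 0.762 4337
top table [ 0.5811 -0.2045] -123.72 0.685 622
carrier_red_mid 0.67 1614 181.1722428748451 242.85811648079306
carrier_red_mid [0.4863 0.0646] 8.753647287735971 0.9408138394355774
carrier_blue_mid 0.77 2009 225.35490293678447 88.61025385764061
carrier_blue_mid [0.678  0.0624] -15.951318540259665 0.9464905858039856
```

Run:
```python
from h import *
im=np.ascontiguousarray(cv2.imread('pics/top0.png')[:,:,::-1]); cam=camera_model('top')
m=near(yellow(im),cam,(.518,.414,.097),14); ys,xs=np.nonzero(m); print(m.sum(),px2w(cam,[xs.mean(),ys.mean()],.097))
c=(.579,-.2045)
m=near(yellow(im),cam,(.579-.075,-.2045-.115,.06),14); ys,xs=np.nonzero(m)
for z in (.05,.068): 
    P=px2w(cam,np.c_[xs,ys],z)-[*c,0]; print(len(xs),np.degrees(np.arctan2(P[:,1],P[:,0])).round(0), np.hypot(P[:,0],P[:,1]).round(3))
plan([((.518,.413,.20),90)])
```

```text
93 [[0.52477828 0.41445001 0.097     ]]
56 [-113. -115. -114. -114. -113. -113. -112. -116. -115. -115. -114. -114.
 -113. -113. -113. -116. -115. -115. -114. -114. -114. -113. -113. -112.
 -117. -116. -116. -116. -115. -115. -114. -114. -113. -113. -118. -118.
 -117. -117. -116. -116. -115. -115. -114. -119. -118. -118. -117. -117.
 -116. -116. -115. -119. -118. -118. -117. -117.] [0.118 0.117 0.119 0.121 0.124 0.126 0.129 0.118 0.12  0.122 0.125 0.127
 0.13  0.132 0.135 0.123 0.126 0.128 0.131 0.133 0.135 0.138 0.14  0.143
 0.125 0.127 0.129 0.132 0.134 0.136 0.139 0.141 0.144 0.146 0.126 0.128
 0.13  0.133 0.135 0.137 0.14  0.142 0.145 0.129 0.131 0.134 0.136 0.139
 0.141 0.143 0.146 0.135 0.137 0.14  0.142 0.144]
56 [-114. -116. -115. -115. -114. -114. -113. -117. -116. -116. -115. -115.
 -114. -114. -113. -117. -116. -116. -115. -115. -115. -114. -114. -113.
 -118. -118. -117. -116. -116. -116. -115. -115. -114. -114. -119. -119.
 -118. -118. -117. -117. -116. -116. -115. -120. -119. -119. -118. -118.
 -117. -117. -116. -120. -119. -119. -118. -118.] [0.115 0.114 0.116 0.118 0.121 0.123 0.126 0.115 0.117 0.12  0.122 0.124
 0.127 0.129 0.131 0.121 0.123 0.125 0.128 0.13  0.132 0.135 0.137 0.139
 0.122 0.124 0.126 0.129 0.131 0.133 0.136 0.138 0.14  0.143 0.123 0.125
 0.127 0.13  0.132 0.134 0.137 0.139 0.141 0.126 0.129 0.131 0.133 0.135
 0.138 0.14  0.142 0.132 0.134 0.137 0.139 0.141]
  [0.159, -0.881, 0.179, -0.0, -0.0, -0.112] rows>=1.8
  [0.311, -0.84, 0.179, -0.0, -0.0, -0.111] rows>=1.8
  [0.452, -0.773, 0.179, -0.0, -0.0, -0.112] rows>=1.8
  [0.58, -0.682, 0.179, -0.0, -0.0, -0.112] rows>=1.8
  [0.69, -0.57, 0.179, -0.0, -0.0, -0.111] rows>=1.8
  [0.779, -0.441, 0.178, -0.0, -0.0, -0.112] rows>=1.8
  [0.844, -0.299, 0.179, -0.0, -0.0, -0.112] rows>=1.8
  ->  [0.518 0.413 0.2  ] yaw 90.02
```

```bash
python3 -m crank '[[0.159,-0.881,0.179,0,0,-0.112,1],[0.159,-0.881,0.179,0,0,-0.112,1],[0.159,-0.881,0.179,0,0,-0.112,1]]' >/dev/null
python3 -m crank '[[0.311,-0.84,0.179,0,0,-0.111,1],[0.311,-0.84,0.179,0,0,-0.111,1],[0.311,-0.84,0.179,0,0,-0.111,1]]' >/dev/null
python3 -m crank '[[0.452,-0.773,0.179,0,0,-0.112,1],[0.452,-0.773,0.179,0,0,-0.112,1],[0.452,-0.773,0.179,0,0,-0.112,1]]' >/dev/null
python3 -m crank '[[0.58,-0.682,0.179,0,0,-0.112,1],[0.58,-0.682,0.179,0,0,-0.112,1],[0.58,-0.682,0.179,0,0,-0.112,1]]' >/dev/null
python3 -m crank '[[0.69,-0.57,0.179,0,0,-0.111,1],[0.69,-0.57,0.179,0,0,-0.111,1],[0.69,-0.57,0.179,0,0,-0.111,1]]' >/dev/null
python3 -m crank '[[0.779,-0.441,0.178,0,0,-0.112,1],[0.779,-0.441,0.178,0,0,-0.112,1],[0.779,-0.441,0.178,0,0,-0.112,1]]' >/dev/null
python3 -m crank '[[0.844,-0.299,0.179,0,0,-0.112,1],[0.844,-0.299,0.179,0,0,-0.112,1],[0.844,-0.299,0.179,0,0,-0.112,1],[0.844,-0.299,0.179,0,0,-0.112,1]]'
python3 - <<'E'
from h import *
p,R,s=pose(); print(p,yaw_of(R),s['clock'],s['ft_force'])
import pickle; pickle.dump(camera_model('wrist'),open('w2.pkl','wb'))
save('wrist','w2.png')
for t in ['button_top','lever_tip','breaker']:
        r=mark_of('wrist',t); print(t,[(np.round(x['point'],3).tolist(),round(x['score'],2)) for x in r[:2]])
E
```

```text
clock: 6.72
tcp_pos: [0.5177, 0.4135, 0.1994]
tcp_rot: [[-0.001, 1.0, -0.001], [1.0, 0.001, -0.001], [-0.001, -0.001, -1.0]]
ft_force: [0.4, -0.7, 0.7]
gripper_width: 0.0001
grasp_force: 0.0
[0.51772666 0.41349252 0.19941878] 90.04995226255626 6.7167 [ 0.36517987 -0.72120681  0.67222683]
button_top [([0.525, 0.411, 0.094], 0.68)]
lever_tip []
breaker [([0.509, 0.376, -0.002], 0.61)]
```

View pics/w2.png

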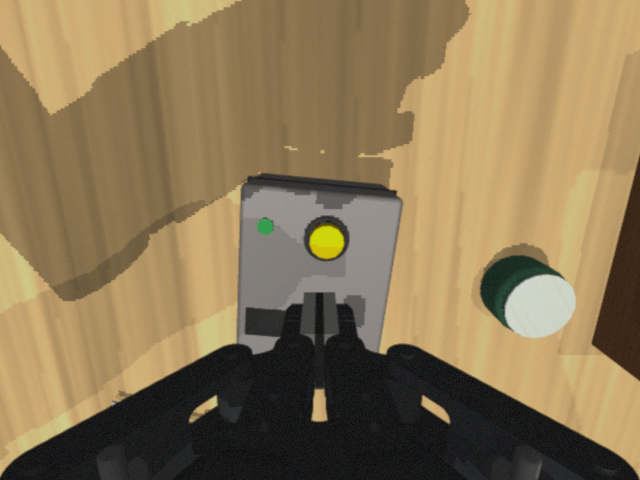

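```bash
python3 - <<'E'
from h import *
import pickle; print(px2w(pickle.load(open('w2.pkl','rb')),[326,241],.097))
E
python3 -m crank '[[0.01,0.065,0.45,0,0,0,1],[0.01,0.065,0.9,0,0,0,1],[0.01,0.065,0.9,0,0,0,1]]' |grep -v rot
python3 -m crank '[[0,0,0.15,0,0,0,1],[0,0,0.3,0,0,0,1],[0,0,0.36,0,0,0,1],[0,0,0.4,0,0,0,1],[0,0,0.4,0,0,0,1]]'|grep -v rot
python3 -m crank '[[0,0,0.03,0,0,0,1],[0,0,0.06,0,0,0,1],[0,0,0.09,0,0,0,1],[0,0,0.09,0,0,0,1]]'|grep -v rot
```

```text
[[0.52139856 0.41662745 0.097     ]]
clock: 7.17
tcp_pos: [0.5206, 0.4105, 0.122]
ft_force: [-0.7, -0.8, -1.6]
gripper_width: 0.0001
grasp_force: 0.0
clock: 7.58
tcp_pos: [0.5236, 0.4134, 0.0969]
ft_force: [0.3, -1.5, 0.3]
gripper_width: -0.0
grasp_force: 0.6
clock: 7.92
tcp_pos: [0.524, 0.4139, 0.091]
ft_force: [-2.1, -4.5, 13.6]
gripper_width: -0.0002
grasp_force: 6.3
```

```bash
python3 -m crank '[[0,0,-0.25,0,0,0,1],[0,0,-0.5,0,0,0,1],[0,0,-1,0,0,0,0.7],[0,0,-1,0,0,0,0.5]]' |grep -v rot
python3 -m crank '[[-0.5,0,-0.5,0,0,0,0.5],[-1,0,-1,0,0,0,0.5],[-1,0,-1,0,0,0,0.5]]' |grep -v rot
python3 - <<'E'
from h import *
im=save('top','t2.png'); im2=save('scene','s2.png')
for c in ['top','scene']:
    for t in ['lever_tip','carrier_red_mid','carrier_blue_mid','carrier_amber_mid','carrier_green_mid']:
        r=mark_of(c,t); print(t,c,[(np.round(x['point'],3).tolist(),round(x['score'],2)) for x in r[:2]])
cv2.imwrite('pics/c2.png',np.hstack([cv2.resize(im[200:320,100:260],(400,300)),cv2.resize(im2[150:270,290:450],(400,300))])[:,:,::-1])
plan([((.4863,.0646,.25),188.75)])
E
```

```text
clock: 8.25
tcp_pos: [0.5259, 0.4157, 0.1761]
ft_force: [1.4, 0.9, 2.1]
gripper_width: 0.0235
grasp_force: 0.0
clock: 8.5
tcp_pos: [0.5234, 0.3326, 0.2511]
ft_force: [1.1, 0.5, 0.6]
gripper_width: 0.0425
grasp_force: 0.0
lever_tip top [([0.489, 0.344, 0.12], 0.42)]
carrier_red_mid top [([0.483, 0.066, 0.02], 0.7), ([0.517, 0.372, -0.0], 0.43)]
carrier_blue_mid top [([0.68, 0.063, 0.026], 0.82)]
carrier_amber_mid top [([0.518, -0.218, 0.078], 0.62), ([0.582, -0.204, 0.001], 0.16)]
carrier_green_mid top []
lever_tip scene [([0.516, 0.379, 0.001], 0.74), ([0.493, 0.34, 0.121], 0.56)]
carrier_red_mid scene [([0.486, 0.069, 0.021], 0.65), ([0.782, -0.063, -0.002], 0.15)]
carrier_blue_mid scene [([0.681, 0.061, 0.021], 0.86), ([0.512, -0.217, 0.086], 0.46)]
carrier_amber_mid scene [([0.68, 0.058, 0.024], 0.72)]
carrier_green_mid scene []
  [-0.842, -0.115, -0.005, -0.0, -0.0, -0.274] rows>=3.4
  [-0.717, -0.456, -0.006, -0.0, -0.0, -0.274] rows>=3.4
  [-0.462, -0.714, -0.005, -0.0, -0.0, -0.274] rows>=3.4
  [-0.122, -0.841, -0.005, -0.0, -0.001, -0.275] rows>=3.5
  ->  [0.4863 0.0646 0.25  ] yaw -171.21
```

View pics/c2.png

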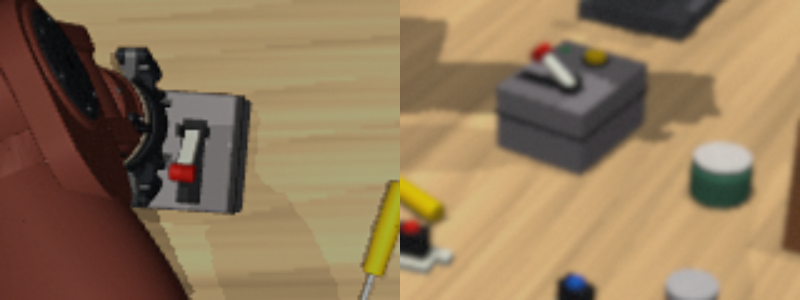

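```bash
python3 -m crank '[[-0.84,-0.115,0,0,0,-0.274,0.5],[-0.84,-0.115,0,0,0,-0.274,0.5],[-0.84,-0.115,0,0,0,-0.274,0.5],[-0.84,-0.115,0,0,0,-0.274,0.5]]' >/dev/null
python3 -m crank '[[-0.717,-0.456,0,0,0,-0.274,0.5],[-0.717,-0.456,0,0,0,-0.274,0.5],[-0.717,-0.456,0,0,0,-0.274,0.5],[-0.717,-0.456,0,0,0,-0.274,0.5]]' >/dev/null
python3 -m crank '[[-0.462,-0.714,0,0,0,-0.274,0.5],[-0.462,-0.714,0,0,0,-0.274,0.5],[-0.462,-0.714,0,0,0,-0.274,0.5],[-0.462,-0.714,0,0,0,-0.274,0.5]]' >/dev/null
python3 -m crank '[[-0.122,-0.841,0,0,0,-0.275,0.5],[-0.122,-0.841,0,0,0,-0.275,0.5],[-0.122,-0.841,0,0,0,-0.275,0.5],[-0.122,-0.841,0,0,0,-0.275,0.5],[-0.122,-0.841,0,0,0,-0.275,0.5]]' |grep -v rot
cat > m2.py <<'E'
from h import *
import sys,pickle
name,x0,y0=sys.argv[1],float(sys.argv[2]),float(sys.argv[3]); angs=[float(a) for a in sys.argv[4].split(',')]
p,R,s=pose(); print(p,yaw_of(R),s['clock'],s['gripper_width'],s['joint_pos'].round(0)[[0,5]])
cam=camera_model('wrist'); save('wrist',sys.argv[5]); r=trace('wrist',name)
for x in r[:2]:
    ys,xs=np.nonzero(x['region']); print(round(x['score'],2),len(xs),xs.mean().round(1),ys.mean().round(1))
reg=r[0]['region']
best=max((fit(lambda *a:carrier_canvas(cam,*a),(x0,y0,np.radians(a)),reg) for a in angs),key=lambda z:z[1])
v=best[0]; print('fit',v[:2].round(4),np.degrees(v[2]).round(2),round(best[1],3))
e=w2px(cam,[[*v[:2],.0]]); print('proj',e)
E
python3 m2.py carrier_red_mid .4863 .0646 9,-10,28 w3.png
```

```text
clock: 10.52
tcp_pos: [0.4865, 0.064, 0.2488]
ft_force: [0.4, 0.3, -0.6]
gripper_width: 0.0429
grasp_force: 0.0
[0.48649326 0.06402144 0.24879027] -171.10962357920056 10.5167 0.042936286900174696 [ -1. -10.]
0.7 1894 321.0 209.6
fit [0.4848 0.0656] 9.83 0.975
proj [[319.95903241 206.27943397]]
```

View pics/w3.png

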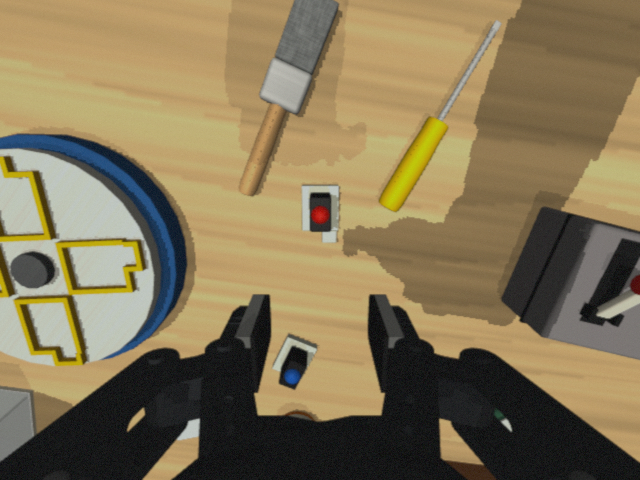

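Run:
```python
from h import *
plan([((.4848,.0656,.1),189.83),((.4848,.0656,.014),189.83)])
```

```text
[0.01, 0.008, 0.93, 0.0, -0.0, -0.007] rows>=1.8
  [0.009, 0.008, 0.929, 0.0, -0.0, -0.007] rows>=1.8
  ->  [0.4848 0.0656 0.1   ] yaw -170.14
  [0.0, -0.0, 0.538, 0.0, -0.0, 0.0] rows>=1.0
  [0.0, -0.0, 0.537, 0.0, -0.0, 0.0] rows>=1.0
  ->  [0.4848 0.0656 0.014 ] yaw -170.14
```

```bash
python3 -m crank '[[0.01,0.008,0.46,0,0,-0.007,0.5],[0.01,0.008,0.93,0,0,-0.007,0.5],[0.01,0.008,0.93,0,0,-0.007,0.5]]' >/dev/null
python3 -m crank '[[0.01,0.008,0.46,0,0,-0.007,0.5],[0.01,0.008,0.93,0,0,-0.007,0.5],[0.01,0.008,0.93,0,0,-0.007,0.5]]' |grep -v rot
python3 -m crank '[[0,0,0.27,0,0,0,0.5],[0,0,0.54,0,0,0,0.5],[0,0,0.8,0,0,0,0.5],[0,0,0.8,0,0,0,0.5]]'|grep -v rot
python3 -m crank '[[0,0,0.15,0,0,0,0.5],[0,0,0.27,0,0,0,0.5],[0,0,0.27,0,0,0,0.5],[0,0,0.27,0,0,0,0.5]]'
```

```text
clock: 11.12
tcp_pos: [0.4814, 0.0657, 0.0963]
ft_force: [-2.2, -0.5, -0.5]
gripper_width: 0.0425
grasp_force: 0.0
clock: 11.45
tcp_pos: [0.4839, 0.0656, 0.0355]
ft_force: [-1.1, 0.4, 0.6]
gripper_width: 0.043
grasp_force: 0.0
clock: 11.78
tcp_pos: [0.4852, 0.0655, 0.0155]
tcp_rot: [[-0.985, -0.174, 0.0], [-0.174, 0.985, 0.0], [-0.0, -0.0, -1.0]]
ft_force: [-0.7, 0.1, 0.4]
gripper_width: 0.0428
grasp_force: 0.0
```

```bash
python3 -m crank '[[0,0,0,0,0,0,1],[0,0,0,0,0,0,1],[0,0,0,0,0,0,1],[0,0,0,0,0,0,1],[0,0,0,0,0,0,1]]' 60|grep -v rot
python3 -m crank '[[0,0,-0.1,0,0,0,1],[0,0,-0.4,0,0,0,1],[0,0,-0.7,0,0,0,1],[0,0,-1,0,0,0,1],[0,0,-1,0,0,0,1]]'|grep -v rot
python3 -m crank '[[0,0,-0.4,0,0,0,1],[0,0,-0.8,0,0,0,1],[0,0,-1,0,0,0,1],[0,0,-1,0,0,0,1]]'|grep -v rot
python3 - <<'E'
from h import *
plan([((.63,-.19,.18),191.4)])
E
```

```text
clock: 12.2
tcp_pos: [0.4855, 0.0654, 0.0156]
ft_force: [-1.1, 0.5, 7.7]
gripper_width: 0.021
grasp_force: 59.1
clock: 12.62
tcp_pos: [0.4874, 0.0655, 0.0991]
ft_force: [1.9, 0.2, -1.9]
gripper_width: 0.0216
grasp_force: 40.0
clock: 12.95
tcp_pos: [0.4867, 0.0654, 0.1781]
ft_force: [0.8, -0.2, -2.1]
gripper_width: 0.0207
grasp_force: 64.5
  [-0.302, -0.864, -0.003, -0.0, 0.001, -0.004] rows>=1.8
  [-0.297, -0.866, -0.004, -0.0, 0.001, -0.004] rows>=1.8
  [-0.291, -0.867, -0.004, -0.001, 0.001, -0.004] rows>=1.8
  [-0.286, -0.87, -0.006, 0.0, 0.001, -0.003] rows>=1.8
  ->  [ 0.63 -0.19  0.18] yaw -168.64
```

```bash
python3 -m crank '[[-0.1,-0.3,0,0,0,0,1],[-0.2,-0.6,0,0,0,0,1],[-0.3,-0.866,0,0,0,-0.004,1],[-0.3,-0.866,0,0,0,-0.004,1]]' >/dev/null
python3 -m crank '[[-0.1,-0.3,0,0,0,0,1],[-0.2,-0.6,0,0,0,0,1],[-0.297,-0.866,0,0,0,-0.004,1],[-0.297,-0.866,0,0,0,-0.004,1]]' >/dev/null
python3 -m crank '[[-0.1,-0.3,0,0,0,0,1],[-0.2,-0.6,0,0,0,0,1],[-0.291,-0.867,0,0,0,-0.004,1],[-0.291,-0.867,0,0,0,-0.004,1]]' >/dev/null
python3 -m crank '[[-0.1,-0.3,0,0,0,0,1],[-0.2,-0.6,0,0,0,0,1],[-0.286,-0.87,0,0,0,-0.003,1],[-0.286,-0.87,0,0,0,-0.003,1],[-0.286,-0.87,0,0,0,-0.003,1]]'
cat > m3.py <<'E'
from h import *
import sys
p,R,s=pose(); cam=camera_model('wrist'); im=save('wrist',sys.argv[1]); print(p,yaw_of(R),s['clock'],s['gripper_width'])
th0=np.radians(float(sys.argv[2]) if len(sys.argv)>2 else -123.6)
y=yellow(im); c=w2px(cam,[[.58,-.2045,.064]])[0]; rad=np.hypot(*(w2px(cam,[[.58,-.2045+.112,.064]])[0]-c))
m=near(y,cam,(.58,-.2045,.064),rad)
valid=np.ones((480,640),bool)
hsv=cv2.cvtColor(im,cv2.COLOR_RGB2HSV)
v0=cv2.dilate(((hsv[...,2]<60)).astype(np.uint8),np.ones((5,5)))>0   # dark (gripper) ignored
def g(*v):
    C=nests_canvas(cam,*v); r=cv2.resize(C.astype(np.float32),(640,480),interpolation=cv2.INTER_AREA); r[v0]=0; return r
def cost(v):
    r=g(*v); mm=(m&~v0).astype(np.float32); return -np.minimum(r,mm).sum()/np.maximum(r,mm).sum()
x0=np.array([.5795,-.2045,th0]); st=[.004,.004,.05]
r=minimize(cost,x0,method='Nelder-Mead',options=dict(initial_simplex=np.vstack([x0]+[x0+np.eye(3)[i]*st[i] for i in range(3)]),xatol=1e-4,fatol=1e-4,maxiter=150))
print('table',r.x[:2].round(4),np.degrees(r.x[2]).round(2),-r.fun)
for k in range(4):
    a=r.x[2]+np.pi/4+k*np.pi/2; print('nest',k+1,(r.x[0]+.062*np.cos(a)).round(4),(r.x[1]+.062*np.sin(a)).round(4),np.degrees(a).round(1))
ov=im.copy(); 
e=g(*r.x)>.5; ed=cv2.morphologyEx(e.astype(np.uint8),cv2.MORPH_GRADIENT,np.ones((2,2)))>0; ov[ed]=(255,0,255); cv2.imwrite('pics/ov_'+sys.argv[1],ov[:,:,::-1])
E
python3 m3.py w4.png
```

```text
clock: 14.37
tcp_pos: [0.6272, -0.1899, 0.1731]
tcp_rot: [[-0.981, -0.196, -0.002], [-0.196, 0.981, 0.001], [0.002, 0.001, -1.0]]
ft_force: [-1.3, 0.3, -0.6]
gripper_width: 0.0212
grasp_force: 64.4
[ 0.62722491 -0.18992964  0.17312411] -168.70590248584273 14.3667 0.02121727088020848
table [ 0.5781 -0.2044] -123.67 0.7517275810241699
nest 1 0.5903 -0.2652 -78.7
nest 2 0.6389 -0.1922 11.3
nest 3 0.5659 -0.1436 101.3
nest 4 0.5173 -0.2166 191.3
```

View pics/ov_w4.png

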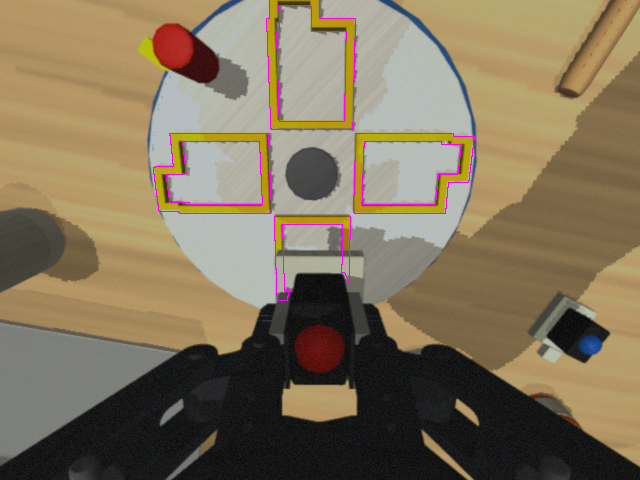

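Run:
```python
from h import *
p,R,s=pose(); cam=camera_model('wrist'); print(p,yaw_of(R))
P=lambda L:p+np.array(L)@R.T
# tool frame: tool x=-carrier x, tool y = carrier y?  z down; underside at tool z=+.0156
for L in [(.025,.020,.0056),(.025,-.020,.0056),(.018,.011,-.0264),(.018,-.011,-.0264)]:
    print(L,w2px(cam,[P(L)])[0].round(1))
im=cv2.imread('pics/w4.png')
g=cv2.cvtColor(im,cv2.COLOR_BGR2GRAY)
print(g[235:285:1,283]); print(g[258,265:375])
print(g[255:285,320])
plan([((.6389,-.1922,.10),191.3),((.6389,-.1922,.082),191.3),((.6389,-.1922,.0765),191.3)])
```

```text
[ 0.62698094 -0.18915604  0.17338474] -168.6540958198629
(0.025, 0.02, 0.0056) [363.  256.8]
(0.025, -0.02, 0.0056) [271.6 256.7]
(0.018, 0.011, -0.0264) [347.8 304.3]
(0.018, -0.011, -0.0264) [286.2 304.2]
[121 120 117 112 112 114 110 115 116 116 116 120 115 111 107  85  79  77
  82  87  98 144 161 173 172 174 173 172 172 172 171 172 172 171 172 172
 173 172 173 172 172 172 172 173 172 169 174 175 172 172]
[187 186 186 184 187 186 188 187 184 166 155 163 169 171 171 172 172 172
 173 171 173 171 171 172 172 171 172 169 172 169 169 172 172 171 170 173
 171 172 174 174 171 171 170 172 170 170 172 172 171 172 173 171 171 171
 170 170 172 171 172 170 172 173 171 170 172 171 171 172 173 170 172 173
 170 172 172 172 170 171 171 171 170 168 167 168 166 167 166 165 169 166
 165 169 168 169 167 168 168 167 156 128 123 133 136 134 133 132 134 133
 135 134]
[ 90 133 159 170 171 174 172 175 173 173 172 171 174 174 174 173 171 141
  79  22  25  15  17  21  18  11  12  13  10  13]
  [-0.14, -0.068, 0.917, 0.001, -0.001, 0.001] rows>=1.8
  ->  [ 0.6389 -0.1922  0.1   ] yaw -168.74
  [-0.0, -0.0, 0.225, 0.0, -0.0, -0.0] rows>=0.4
  ->  [ 0.6389 -0.1922  0.082 ] yaw -168.74
  [-0.0, -0.0, 0.069, 0.0, -0.0, -0.0] rows>=0.1
  ->  [ 0.6389 -0.1922  0.0765] yaw -168.74
```

```bash
python3 -m crank '[[-0.07,-0.034,0.3,0,0,0,1],[-0.14,-0.068,0.6,0,0,0,1],[-0.14,-0.068,0.85,0,0,0,1],[-0.14,-0.068,0.9,0,0,0,1],[-0.14,-0.068,0.9,0,0,0,1]]'|grep tcp_pos
python3 -m crank '[[0,0,0,0,0,0,1],[0,0,0,0,0,0,1],[0,0,0,0,0,0,1]]'
python3 - <<'E'
from h import *
plan([((.6389,-.1922,.085),191.3)])
E
```

```text
tcp_pos: [0.6382, -0.1915, 0.101]
clock: 15.08
tcp_pos: [0.6407, -0.1934, 0.1041]
tcp_rot: [[-0.98, -0.197, 0.002], [-0.197, 0.98, -0.001], [-0.002, -0.001, -1.0]]
ft_force: [-0.1, 0.0, -1.8]
gripper_width: 0.0208
grasp_force: 64.6
  [0.02, 0.02, 0.239, -0.001, 0.001, 0.001] rows>=0.5
  ->  [ 0.6389 -0.1922  0.085 ] yaw -168.72
```

```bash
python3 -m crank '[[0.02,0.016,0.12,0,0,0.001,1],[0.02,0.016,0.22,0,0,0.001,1],[0.02,0.016,0.22,0,0,0.001,1],[0.02,0.016,0.22,0,0,0.001,1],[0.02,0.016,0.22,0,0,0.001,1]]'|grep -E 'tcp_pos|ft'
python3 -m crank '[[0,0,0.05,0,0,0,1],[0,0,0.09,0,0,0,1],[0,0,0.12,0,0,0,1],[0,0,0.12,0,0,0,1],[0,0,0.12,0,0,0,1]]'
python3 m3.py w5.png
```

```text
tcp_pos: [0.638, -0.1924, 0.0847]
ft_force: [0.2, 0.6, -1.2]
clock: 15.92
tcp_pos: [0.6382, -0.1926, 0.0757]
tcp_rot: [[-0.981, -0.195, 0.0], [-0.195, 0.981, -0.0], [-0.0, -0.0, -1.0]]
ft_force: [-1.2, 0.2, 4.9]
gripper_width: 0.0206
grasp_force: 65.4
[ 0.63817895 -0.19260068  0.07570678] -168.7384854137338 15.9167 0.02058594245785636
table [ 0.578  -0.2044] -123.77 0.8357295393943787
nest 1 0.5901 -0.2652 -78.8
nest 2 0.6388 -0.1923 11.2
nest 3 0.5659 -0.1436 101.2
nest 4 0.5172 -0.2165 191.2
```

View pics/w5.png

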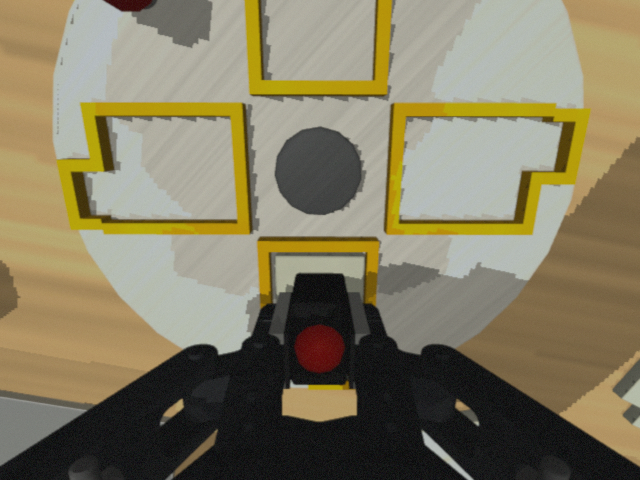

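```bash
python3 -m crank '[[0,0,0,0,0,0,0.85],[0,0,0,0,0,0,0.6],[0,0,0,0,0,0,0.5],[0,0,0,0,0,0,0.5]]'|grep -E 'tcp_pos|ft|wid'
python3 -m crank '[[0,0,-0.15,0,0,0,0.5],[0,0,-0.4,0,0,0,0.5],[0,0,-0.8,0,0,0,0.5],[0,0,-1,0,0,0,0.5]]'|grep -E 'tcp_pos|ft|wid'
python3 -m crank '[[0,0,-0.4,0,0,0,0.5],[0,0,-0.8,0,0,0,0.5],[0,0,-1,0,0,0,0.5]]'|grep -E 'tcp_pos|ft|wid'
python3 - <<'E'
from h import *
cam=camera_model('wrist'); im=save('wrist','w6.png'); 
for c in ('wrist','top'):
  if c=='top': save('top','t6.png')
  for t in ('carrier_red_mid','carrier_blue_mid'): 
    r=mark_of(c,t); print(c,t,[(np.round(x['point'],3).tolist(),round(x['score'],2)) for x in r[:2]])
cam=camera_model('top')
plan([((.668,.0624,.25),164)])
E
python3 m3.py w6b.png
```

```text
tcp_pos: [0.6381, -0.1923, 0.075]
ft_force: [1.3, 0.5, 0.5]
gripper_width: 0.0426
tcp_pos: [0.6391, -0.1928, 0.1592]
ft_force: [0.6, 0.2, 1.3]
gripper_width: 0.0425
tcp_pos: [0.6392, -0.1928, 0.2404]
ft_force: [0.6, 0.3, 1.4]
gripper_width: 0.0428
wrist carrier_red_mid [([0.64, -0.191, 0.077], 0.91)]
wrist carrier_blue_mid [([0.676, 0.063, 0.026], 0.77)]
top carrier_red_mid [([0.517, 0.413, 0.092], 0.59), ([0.386, 0.01, 0.002], 0.23)]
top carrier_blue_mid [([0.682, 0.064, 0.023], 0.52)]
  [-0.249, 0.762, -0.049, 0.0, -0.0, 0.076] rows>=1.5
  [-0.156, 0.785, -0.05, 0.0, -0.001, 0.075] rows>=1.5
  [-0.064, 0.799, -0.049, 0.0, 0.0, 0.076] rows>=1.5
  [0.033, 0.801, -0.049, 0.0, -0.0, 0.076] rows>=1.5
  ->  [0.668  0.0624 0.25  ] yaw 164.00
[ 0.63746424 -0.19214593  0.23409104] -168.7315781815293 17.1833 0.043140215986988875
table [ 0.578  -0.2043] -123.83 0.7597125768661499
nest 1 0.59 -0.2651 -78.8
nest 2 0.6388 -0.1923 11.2
nest 3 0.5659 -0.1435 101.2
nest 4 0.5171 -0.2163 191.2
```

View pics/w6.png

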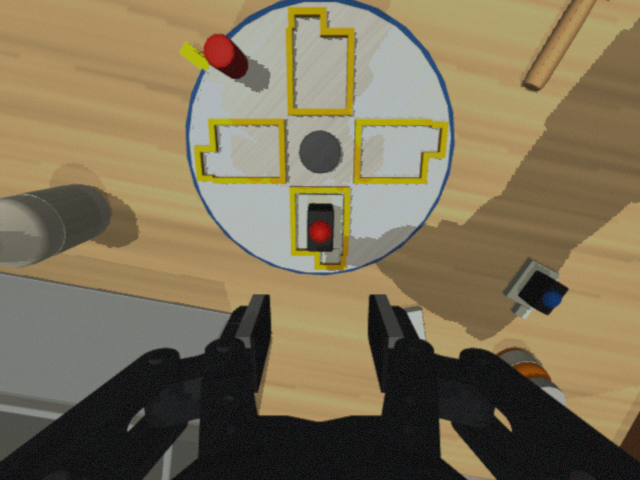

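```bash
python3 -m crank '[[-0.249,0.762,-0.05,0,0,0.076,0.5],[-0.249,0.762,-0.05,0,0,0.076,0.5],[-0.249,0.762,-0.05,0,0,0.076,0.5]]' >/dev/null
python3 -m crank '[[-0.156,0.785,-0.05,0,0,0.076,0.5],[-0.156,0.785,-0.05,0,0,0.076,0.5],[-0.156,0.785,-0.05,0,0,0.076,0.5]]' >/dev/null
python3 -m crank '[[-0.064,0.8,-0.05,0,0,0.076,0.5],[-0.064,0.8,-0.05,0,0,0.076,0.5],[-0.064,0.8,-0.05,0,0,0.076,0.5]]' >/dev/null
python3 -m crank '[[0.033,0.8,-0.05,0,0,0.076,0.5],[0.033,0.8,-0.05,0,0,0.076,0.5],[0.033,0.8,-0.05,0,0,0.076,0.5],[0.033,0.8,-0.05,0,0,0.076,0.5],[0.033,0.8,-0.05,0,0,0.076,0.5]]' |grep -v rot
python3 m2.py carrier_blue_mid .678 .0624 -16,-30,0 w7.png
```

```text
clock: 18.4
tcp_pos: [0.6686, 0.0609, 0.2505]
ft_force: [-0.0, 0.1, -0.1]
gripper_width: 0.0425
grasp_force: 0.0
[0.66859036 0.0609369  0.25049942] 163.95477969230686 18.4 0.04245766257218074 [-1. 15.]
0.65 1778 324.6 217.4
fit [0.6776 0.0638] -16.83 0.938
proj [[323.71823666 214.47652191]]
```

Run:
```python
from h import *
cam=camera_model('wrist'); im=save('wrist','w8.png'); r=trace('wrist','carrier_blue_mid')[0]['region']
C=cv2.resize(carrier_canvas(cam,.6776,.0638,np.radians(-16.83)).astype(np.float32),(640,480),interpolation=cv2.INTER_AREA)>.5
ov=im.copy(); k=np.ones((2,2))
ov[cv2.morphologyEx(C.astype(np.uint8),cv2.MORPH_GRADIENT,k)>0]=(255,0,255)
ov[cv2.morphologyEx(r.astype(np.uint8),cv2.MORPH_GRADIENT,k)>0]=(0,255,0)
cv2.imwrite('pics/ov8.png',cv2.resize(ov[150:290,230:420],None,fx=4,fy=4,interpolation=cv2.INTER_NEAREST)[:,:,::-1])
plan([((.6776,.0638,.1),163.17),((.6776,.0638,.0145),163.17)])
```

```text
[-0.048, 0.033, 0.944, -0.0, -0.0, 0.004] rows>=1.8
  [-0.048, 0.034, 0.944, -0.0, -0.0, 0.004] rows>=1.8
  ->  [0.6776 0.0638 0.1   ] yaw 163.13
  [-0.0, 0.0, 0.534, -0.0, -0.0, -0.0] rows>=1.0
  [-0.001, 0.0, 0.535, -0.0, -0.0, -0.0] rows>=1.0
  ->  [0.6776 0.0638 0.0145] yaw 163.13
```

View pics/ov8.png

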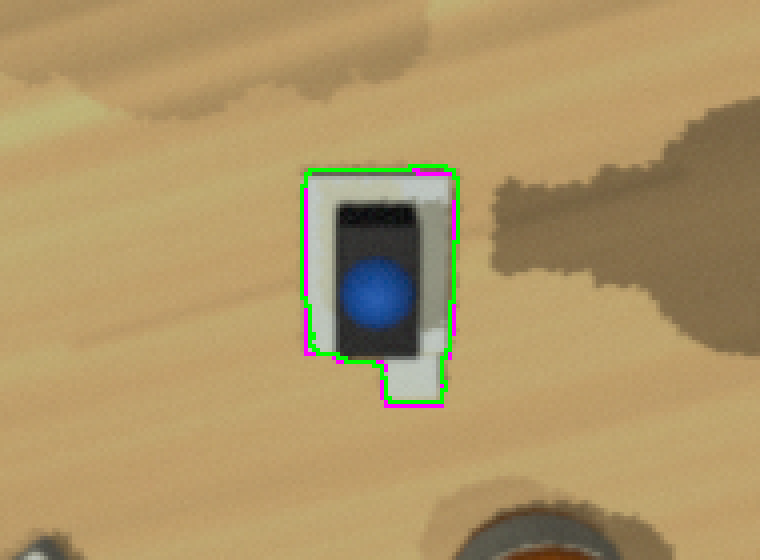

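```bash
python3 -m crank '[[-0.048,0.033,0.46,0,0,0,0.5],[-0.048,0.033,0.94,0,0,0.004,0.5],[-0.048,0.033,0.94,0,0,0.004,0.5]]' >/dev/null
python3 -m crank '[[-0.048,0.033,0.46,0,0,0.002,0.5],[-0.048,0.033,0.94,0,0,0.002,0.5],[-0.048,0.033,0.94,0,0,0.002,0.5]]' >/dev/null
python3 -m crank '[[0,0,0.27,0,0,0,0.5],[0,0,0.54,0,0,0,0.5],[0,0,0.8,0,0,0,0.5],[0,0,0.8,0,0,0,0.5]]'|grep -v rot
python3 -m crank '[[0,0,0.15,0,0,0,0.5],[0,0,0.26,0,0,0,0.5],[0,0,0.26,0,0,0,0.5],[0,0,0.26,0,0,0,0.5]]'
python3 -m crank '[[0,0,0,0,0,0,1],[0,0,0,0,0,0,1],[0,0,0,0,0,0,1],[0,0,0,0,0,0,1],[0,0,0,0,0,0,1]]' 60|grep -v rot
```

```text
clock: 19.43
tcp_pos: [0.6762, 0.0647, 0.0358]
ft_force: [-1.8, -0.4, -0.9]
gripper_width: 0.0432
grasp_force: 0.0
clock: 19.77
tcp_pos: [0.6779, 0.065, 0.0167]
tcp_rot: [[-0.958, 0.286, 0.0], [0.286, 0.958, -0.0], [-0.0, 0.0, -1.0]]
ft_force: [0.4, 0.4, -0.3]
gripper_width: 0.0429
grasp_force: 0.0
clock: 20.18
tcp_pos: [0.6785, 0.0651, 0.0172]
ft_force: [-0.4, 0.3, 6.7]
gripper_width: 0.0208
grasp_force: 59.8
```

```bash
python3 -m crank '[[0,0,-0.1,0,0,0,1],[0,0,-0.4,0,0,0,1],[0,0,-0.7,0,0,0,1],[0,0,-1,0,0,0,1],[0,0,-1,0,0,0,1]]'|grep -v rot
python3 -m crank '[[0,0,-0.4,0,0,0,1],[0,0,-0.8,0,0,0,1],[0,0,-1,0,0,0,1],[0,0,-1,0,0,0,1]]'|grep -v rot
python3 - <<'E'
from h import *
plan([((.566,-.12,.18),281.2)])
E
```

```text
clock: 20.6
tcp_pos: [0.6804, 0.0651, 0.1016]
ft_force: [1.6, 0.6, -0.7]
gripper_width: 0.0208
grasp_force: 58.9
clock: 20.93
tcp_pos: [0.6797, 0.0651, 0.1805]
ft_force: [0.7, 0.1, -1.9]
gripper_width: 0.0211
grasp_force: 59.1
  [0.175, -0.656, -0.001, -0.001, 0.001, -0.327] rows>=4.1
  [0.475, -0.485, -0.0, -0.001, 0.001, -0.328] rows>=4.1
  [0.652, -0.189, -0.001, -0.0, 0.001, -0.327] rows>=4.1
  [0.661, 0.156, 0.0, -0.001, 0.001, -0.327] rows>=4.1
  ->  [ 0.566 -0.12   0.18 ] yaw -78.82
```

```bash
python3 -m crank '[[0.04,-0.16,0,0,0,-0.07,1],[0.09,-0.33,0,0,0,-0.14,1],[0.13,-0.5,0,0,0,-0.21,1],[0.175,-0.656,0,0,0,-0.27,1],[0.175,-0.656,0,0,0,-0.327,1]]' >/dev/null
python3 -m crank '[[0.12,-0.12,0,0,0,-0.07,1],[0.24,-0.24,0,0,0,-0.14,1],[0.36,-0.36,0,0,0,-0.21,1],[0.475,-0.485,0,0,0,-0.27,1],[0.475,-0.485,0,0,0,-0.328,1]]' >/dev/null
python3 -m crank '[[0.16,-0.05,0,0,0,-0.07,1],[0.32,-0.1,0,0,0,-0.14,1],[0.48,-0.14,0,0,0,-0.21,1],[0.652,-0.189,0,0,0,-0.27,1],[0.652,-0.189,0,0,0,-0.327,1]]' >/dev/null
python3 -m crank '[[0.16,0.04,0,0,0,-0.07,1],[0.32,0.08,0,0,0,-0.14,1],[0.48,0.12,0,0,0,-0.21,1],[0.661,0.156,0,0,0,-0.27,1],[0.661,0.156,0,0,0,-0.327,1]]' >/dev/null
python3 -m crank '[[0,0,0,0,0,0,1],[0,0,0,0,0,0,1],[0,0,0,0,0,0,1]]'
python3 m3.py w9.png
python3 - <<'E'
from h import *
p,R,s=pose(); cam=camera_model('wrist')
P=lambda L:p+np.array(L)@R.T
for L in [(.025,.020,.0072),(.025,-.020,.0072)]: print(L,w2px(cam,[P(L)])[0].round(1))
plan([((.5659,-.1436,.11),281.2)])
E
```

```text
clock: 22.85
tcp_pos: [0.5638, -0.1197, 0.1755]
tcp_rot: [[0.191, -0.982, -0.001], [-0.982, -0.191, 0.0], [-0.001, 0.001, -1.0]]
ft_force: [0.1, 0.2, -1.1]
gripper_width: 0.021
grasp_force: 59.1
[ 0.56377066 -0.11967081  0.175464  ] -78.96951028584132 22.85 0.021031244284764414
table [ 0.5781 -0.2044] -123.8 0.7389985918998718
nest 1 0.5901 -0.2652 -78.8
nest 2 0.6389 -0.1923 11.2
nest 3 0.5661 -0.1436 101.2
nest 4 0.5173 -0.2164 191.2
(0.025, 0.02, 0.0072) [361.7 251.5]
(0.025, -0.02, 0.0072) [270.9 251.4]
  [0.299, 0.032, 0.82, 0.0, 0.0, -0.001] rows>=1.7
  ->  [ 0.5659 -0.1436  0.11  ] yaw -78.84
```

View pics/ov_w9.png

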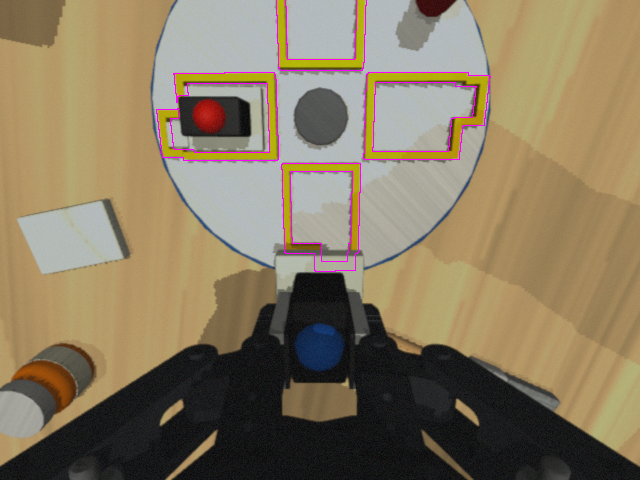

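```bash
python3 -m crank '[[0.15,0.016,0.3,0,0,0,1],[0.3,0.032,0.6,0,0,0,1],[0.3,0.032,0.8,0,0,0,1],[0.3,0.032,0.8,0,0,0,1],[0.3,0.032,0.8,0,0,0,1]]'|grep tcp_pos
python3 -m crank '[[0,0,0,0,0,0,1],[0,0,0,0,0,0,1],[0,0,0,0,0,0,1]]'
python3 - <<'E'
from h import *
plan([((.5660,-.1436,.087),281.2)])
E
```

```text
tcp_pos: [0.5656, -0.1435, 0.1115]
clock: 23.57
tcp_pos: [0.5669, -0.144, 0.1133]
tcp_rot: [[0.194, -0.981, 0.002], [-0.981, -0.194, -0.001], [0.001, -0.002, -1.0]]
ft_force: [0.6, 0.2, -2.2]
gripper_width: 0.0208
grasp_force: 59.1
  [-0.008, 0.011, 0.329, -0.001, -0.001, -0.0] rows>=0.6
  ->  [ 0.566  -0.1436  0.087 ] yaw -78.81
```

```bash
python3 -m crank '[[-0.008,0.01,0.16,0,0,0,1],[-0.008,0.01,0.33,0,0,0,1],[-0.008,0.01,0.33,0,0,0,1],[-0.008,0.01,0.33,0,0,0,1],[-0.008,0.01,0.33,0,0,0,1]]'|grep -E 'tcp_pos|ft'
python3 -m crank '[[0,0,0.05,0,0,0,1],[0,0,0.09,0,0,0,1],[0,0,0.125,0,0,0,1],[0,0,0.125,0,0,0,1],[0,0,0.125,0,0,0,1]]'
```

```text
tcp_pos: [0.5655, -0.1435, 0.0865]
ft_force: [0.2, -0.1, -1.3]
clock: 24.4
tcp_pos: [0.5662, -0.1439, 0.0771]
tcp_rot: [[0.194, -0.981, 0.002], [-0.981, -0.194, -0.001], [0.001, -0.002, -1.0]]
ft_force: [-1.0, 0.8, 12.7]
gripper_width: 0.0208
grasp_force: 61.4
```

```bash
python3 -m crank '[[0,0,0,0,0,0,0.85],[0,0,0,0,0,0,0.6],[0,0,0,0,0,0,0.5],[0,0,0,0,0,0,0.5]]'|grep -E 'tcp_pos|ft|wid'
python3 -m crank '[[0,0,-0.15,0,0,0,0.5],[0,0,-0.4,0,0,0,0.5],[0,0,-0.8,0,0,0,0.5],[0,0,-1,0,0,0,0.5]]'|grep -E 'tcp_pos|ft|wid'
python3 -m crank '[[0,0,-0.4,0,0,0,0.5],[0,0,-0.8,0,0,0,0.5],[0,0,-1,0,0,0,0.5],[0,0,-1,0,0,0,0.5]]'|grep -E 'tcp_pos|ft|wid'
python3 m3.py w10.png
python3 - <<'E'
from h import *
cam=camera_model('wrist'); im=snapshot('wrist'); save('top','t10.png')
for c in ('wrist','top'):
  for t in ('carrier_red_mid','carrier_blue_mid','carrier_green_mid','carrier_amber_mid','crank_mid'): 
    r=mark_of(c,t); print(c,t,[(np.round(x['point'],3).tolist(),round(x['score'],2)) for x in r[:2]])
plan([((.5252,-.2833,.21),-123.8)])
E
```

```text
tcp_pos: [0.5651, -0.1435, 0.0755]
ft_force: [-0.4, 0.4, -0.4]
gripper_width: 0.043
tcp_pos: [0.5659, -0.1438, 0.1581]
ft_force: [1.3, -0.2, -0.1]
gripper_width: 0.0427
tcp_pos: [0.567, -0.1443, 0.2396]
ft_force: [-0.2, 0.0, -0.0]
gripper_width: 0.0428
[ 0.56704159 -0.14427598  0.23957593] -78.81515669580475 25.4 0.04284737363529132
table [ 0.5779 -0.2043] -123.86 0.6879469156265259
nest 1 0.5899 -0.2651 -78.9
nest 2 0.6387 -0.1923 11.1
nest 3 0.5659 -0.1435 101.1
nest 4 0.5171 -0.2163 191.1
wrist carrier_red_mid [([0.641, -0.189, 0.078], 0.83)]
wrist carrier_blue_mid [([0.561, -0.144, 0.085], 0.87)]
wrist carrier_green_mid [([0.779, -0.064, -0.001], 0.37)]
wrist carrier_amber_mid []
wrist crank_mid [([0.524, -0.284, 0.097], 0.64)]
top carrier_red_mid []
top carrier_blue_mid [([0.568, -0.138, 0.083], 0.43)]
top carrier_green_mid []
top carrier_amber_mid []
top crank_mid [([0.695, -0.446, -0.002], 0.64)]
  [0.808, 0.414, 0.159, 0.0, 0.0, 0.25] rows>=3.1
  [0.905, 0.074, 0.159, 0.0, -0.0, 0.25] rows>=3.1
  ->  [ 0.5252 -0.2833  0.21  ] yaw -123.82
```

View pics/w10.png

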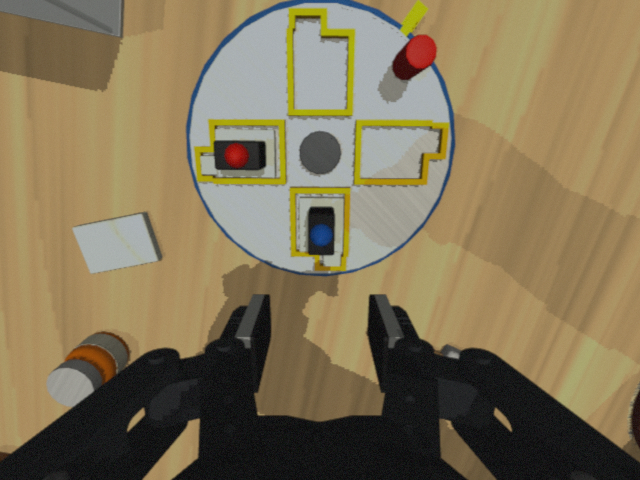

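```bash
python3 - <<'E'
from h import *
c=np.array([.578,-.2043])
for nm,cam,f,off in (('wrist',camera_model('wrist'),'pics/w10.png',(0,0)),('top',camera_model('top'),'pics/top0.png',(.003,0))):
    im=np.ascontiguousarray(cv2.imread(f)[:,:,::-1]); y=yellow(im)
    for z in (.05,.06,.07):
        yy,xx=np.nonzero(y); P=px2w(cam,np.c_[xx,yy],z)[:,:2]-c-off
        r=np.hypot(*P.T); a=np.degrees(np.arctan2(P[:,1],P[:,0])); k=(r>.12)&(r<.17)&(abs(a+118)<15)
        print(nm,z,k.sum(),a[k].mean().round(1),r[k].min().round(3),r[k].max().round(3), a[k&(r>.135)].mean().round(1))
E
python3 -m crank '[[0.27,0.14,0.05,0,0,0.08,0.5],[0.54,0.28,0.1,0,0,0.16,0.5],[0.808,0.414,0.159,0,0,0.25,0.5],[0.808,0.414,0.159,0,0,0.25,0.5]]' >/dev/null
python3 -m crank '[[0.3,0.03,0.05,0,0,0.08,0.5],[0.6,0.05,0.1,0,0,0.16,0.5],[0.905,0.074,0.159,0,0,0.25,0.5],[0.905,0.074,0.159,0,0,0.25,0.5],[0.905,0.074,0.159,0,0,0.25,0.5]]' 
python3 -m crank '[[0,0,0,0,0,0,0.5],[0,0,0,0,0,0,0.5]]' >/dev/null
python3 - <<'E'
from h import *
cam=camera_model('wrist'); im=save('wrist','w11.png'); p,R,s=pose(); print(p,yaw_of(R),s['joint_pos'].round(0))
r=trace('wrist','crank_mid')
print([(np.round(x['point'],3).tolist(),round(x['score'],2)) for x in mark_of('wrist','crank_mid')])
h=cv2.cvtColor(im,cv2.COLOR_RGB2HSV); m=((h[...,0]<8)|(h[...,0]>172))&(h[...,1]>150)&(h[...,2]>60)
m=near(m,cam,(.5252,-.2833,.12),60); ys,xs=np.nonzero(m); print(len(xs),px2w(cam,[xs.mean(),ys.mean()],.1),xs.mean(),ys.mean())
plan([((.5252,-.2833,.13),-123.8)])
E
```

```text
wrist 0.05 422 -115.8 0.12 0.141 -115.7
wrist 0.06 357 -115.7 0.12 0.137 -115.7
wrist 0.07 284 -115.6 0.12 0.133 nan
top 0.05 53 -116.0 0.12 0.147 -115.8
top 0.06 51 -116.5 0.121 0.145 -116.3
top 0.07 50 -117.1 0.12 0.143 -116.7
clock: 26.8
tcp_pos: [0.5248, -0.2839, 0.2099]
tcp_rot: [[-0.558, -0.83, -0.0], [-0.83, 0.558, 0.001], [-0.0, 0.001, -1.0]]
ft_force: [-0.4, 0.5, -0.1]
gripper_width: 0.0428
grasp_force: 0.0
[ 0.52564299 -0.28233391  0.2104655 ] -123.66452994521799 [-35.  25.   1.  65.   0. -92.]
[([0.526, -0.281, 0.096], 0.95)]
1069 [[ 0.52361385 -0.28468784  0.1       ]] 317.6183348924228 237.91768007483628
  [0.005, -0.0, 0.503, -0.0, 0.0, 0.001] rows>=1.0
  [0.006, -0.001, 0.503, -0.0, 0.0, 0.0] rows>=1.0
  ->  [ 0.5252 -0.2833  0.13  ] yaw -123.79<stdin>:8: RuntimeWarning: Mean of empty slice.
  ret = ret.dtype.type(ret / rcount)
```

View pics/w11.png

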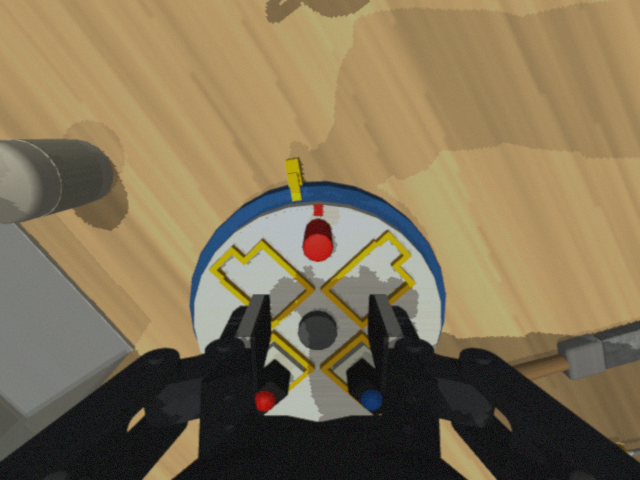

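```bash
python3 -m crank '[[0.01,0,0.4,0,0,0,0.5],[0.01,0,0.8,0,0,0,0.5],[0.01,0,0.8,0,0,0,0.5]]'|grep -v rot
python3 -m crank '[[0,0,0.3,0,0,0,0.5],[0,0,0.6,0,0,0,0.5],[0,0,0.78,0,0,0,0.5],[0,0,0.78,0,0,0,0.5],[0,0,0.78,0,0,0,0.5]]'
python3 -m crank '[[0,0,0,0,0,0,0.7],[0,0,0,0,0,0,0.8],[0,0,0,0,0,0,1],[0,0,0,0,0,0,1],[0,0,0,0,0,0,1]]' 40
python3 - <<'E'
from h import *
p,R,s=pose(); c=np.array([.578,-.2043]); print(p-[*c,0], np.hypot(*(p[:2]-c)), np.degrees(np.arctan2(*(p[:2]-c)[::-1])))
E
```

```text
clock: 27.37
tcp_pos: [0.5221, -0.2815, 0.1412]
ft_force: [-1.3, 0.9, -0.7]
gripper_width: 0.0424
grasp_force: 0.0
clock: 27.78
tcp_pos: [0.525, -0.2838, 0.0847]
tcp_rot: [[-0.556, -0.831, -0.0], [-0.831, 0.556, 0.0], [-0.0, 0.0, -1.0]]
ft_force: [-0.8, 0.7, 0.9]
gripper_width: 0.0424
grasp_force: 0.0
clock: 28.2
tcp_pos: [0.5259, -0.2846, 0.0858]
tcp_rot: [[-0.556, -0.831, 0.003], [-0.831, 0.556, -0.002], [-0.0, -0.003, -1.0]]
ft_force: [-0.6, 0.2, 5.7]
gripper_width: 0.0208
grasp_force: 38.9
[-0.05212955 -0.0802917   0.08580351] 0.09573007698945565 -122.99372903647549
```

Run:
```python
from h import *
a=0.4+9.19*np.arange(41); P=1.1875*np.c_[np.cos(np.radians(a)),-np.sin(np.radians(a))]
b=P[0].copy()
for k in range(8):
    rows=[]
    for j in range(1,6):
        d=np.round(P[5*k+j]-b,3); rows.append([float(d[0]),float(d[1]),0,0,0,0,1])
    print(json.dumps(rows,separators=(',',':'))); b=b+d
```

```text
[[-0.017,-0.19,0,0,0,0,1],[-0.063,-0.374,0,0,0,0,1],[-0.139,-0.549,0,0,0,0,1],[-0.241,-0.709,0,0,0,0,1],[-0.368,-0.851,0,0,0,0,1]]
[[-0.148,-0.12,0,0,0,0,1],[-0.313,-0.215,0,0,0,0,1],[-0.491,-0.282,0,0,0,0,1],[-0.677,-0.32,0,0,0,0,1],[-0.867,-0.327,0,0,0,0,1]]
[[-0.189,0.023,0,0,0,0,1],[-0.372,0.075,0,0,0,0,1],[-0.544,0.157,0,0,0,0,1],[-0.701,0.264,0,0,0,0,1],[-0.838,0.396,0,0,0,0,1]]
[[-0.115,0.151,0,0,0,0,1],[-0.205,0.319,0,0,0,0,1],[-0.266,0.499,0,0,0,0,1],[-0.297,0.687,0,0,0,0,1],[-0.299,0.877,0,0,0,0,1]]
[[0.029,0.188,0,0,0,0,1],[0.088,0.369,0,0,0,0,1],[0.175,0.539,0,0,0,0,1],[0.288,0.692,0,0,0,0,1],[0.424,0.825,0,0,0,0,1]]
[[0.155,0.11,0,0,0,0,1],[0.326,0.193,0,0,0,0,1],[0.508,0.249,0,0,0,0,1],[0.697,0.274,0,0,0,0,1],[0.887,0.269,0,0,0,0,1]]
[[0.187,-0.035,0,0,0,0,1],[0.366,-0.1,0,0,0,0,1],[0.532,-0.192,0,0,0,0,1],[0.681,-0.31,0,0,0,0,1],[0.81,-0.45,0,0,0,0,1]]
[[0.105,-0.159,0,0,0,0,1],[0.182,-0.333,0,0,0,0,1],[0.232,-0.517,0,0,0,0,1],[0.251,-0.706,0,0,0,0,1],[0.239,-0.896,0,0,0,0,1]]
```

```bash
python3 -m crank '[[-0.017,-0.19,0,0,0,0,1],[-0.063,-0.374,0,0,0,0,1],[-0.139,-0.549,0,0,0,0,1],[-0.241,-0.709,0,0,0,0,1],[-0.368,-0.851,0,0,0,0,1]]' |grep -v rot
python3 -m crank '[[-0.148,-0.12,0,0,0,0,1],[-0.313,-0.215,0,0,0,0,1],[-0.491,-0.282,0,0,0,0,1],[-0.677,-0.32,0,0,0,0,1],[-0.867,-0.327,0,0,0,0,1]]'
python3 - <<'E'
from h import *
p,R,s=pose(); c=np.array([.578,-.2043]); print(np.hypot(*(p[:2]-c)), np.degrees(np.arctan2(*(p[:2]-c)[::-1])), s['joint_pos'].round(0))
E
```

```text
clock: 28.62
tcp_pos: [0.5988, -0.2986, 0.0858]
ft_force: [-2.8, 0.6, 7.1]
gripper_width: 0.0211
grasp_force: 40.0
clock: 29.03
tcp_pos: [0.6599, -0.2553, 0.0858]
tcp_rot: [[-0.557, -0.83, 0.003], [-0.83, 0.557, -0.003], [0.001, -0.004, -1.0]]
ft_force: [-1.2, -1.7, 7.4]
gripper_width: 0.0209
grasp_force: 40.1
0.09645250660514576 -31.895018672866172 [-27.  42.  11.  59.  -0. -83.]
```

Going well; radius and forces as expected.

```bash
python3 -m crank '[[-0.189,0.023,0,0,0,0,1],[-0.372,0.075,0,0,0,0,1],[-0.544,0.157,0,0,0,0,1],[-0.701,0.264,0,0,0,0,1],[-0.838,0.396,0,0,0,0,1]]' |grep -v rot
python3 -m crank '[[-0.115,0.151,0,0,0,0,1],[-0.205,0.319,0,0,0,0,1],[-0.266,0.499,0,0,0,0,1],[-0.297,0.687,0,0,0,0,1],[-0.299,0.877,0,0,0,0,1]]' |grep -v rot
python3 -m crank '[[0.029,0.188,0,0,0,0,1],[0.088,0.369,0,0,0,0,1],[0.175,0.539,0,0,0,0,1],[0.288,0.692,0,0,0,0,1],[0.424,0.825,0,0,0,0,1]]' |grep -v rot
python3 -m crank '[[0.155,0.11,0,0,0,0,1],[0.326,0.193,0,0,0,0,1],[0.508,0.249,0,0,0,0,1],[0.697,0.274,0,0,0,0,1],[0.887,0.269,0,0,0,0,1]]' |grep -v rot
python3 - <<'E'
from h import *
p,R,s=pose(); c=np.array([.578,-.2043]); print(np.hypot(*(p[:2]-c)), np.degrees(np.arctan2(*(p[:2]-c)[::-1])), s['joint_pos'].round(0))
E
```

```text
clock: 29.45
tcp_pos: [0.6707, -0.181, 0.0858]
ft_force: [-2.4, -3.8, 8.0]
gripper_width: 0.0212
grasp_force: 40.0
clock: 29.87
tcp_pos: [0.6251, -0.1225, 0.0858]
ft_force: [-1.8, -8.5, 7.2]
gripper_width: 0.0211
grasp_force: 40.1
clock: 30.28
tcp_pos: [0.552, -0.1144, 0.0858]
ft_force: [5.0, -7.9, 2.9]
gripper_width: 0.021
grasp_force: 40.0
clock: 30.7
tcp_pos: [0.4948, -0.1612, 0.0858]
ft_force: [6.9, -1.5, 3.8]
gripper_width: 0.0207
grasp_force: 40.0
0.09372641174994718 152.6239950214597 [-26.  23. -23.  44.   0. -82.]
```

```bash
python3 -m crank '[[0.187,-0.035,0,0,0,0,1],[0.366,-0.1,0,0,0,0,1],[0.532,-0.192,0,0,0,0,1],[0.681,-0.31,0,0,0,0,1],[0.81,-0.45,0,0,0,0,1]]' |grep -v rot
python3 -m crank '[[0.105,-0.159,0,0,0,0,1],[0.182,-0.333,0,0,0,0,1],[0.232,-0.517,0,0,0,0,1],[0.251,-0.706,0,0,0,0,1],[0.239,-0.896,0,0,0,0,1]]' |grep -v rot
python3 -m crank '[[0,0,0,0,0,0,1],[0,0,0,0,0,0,1],[0,0,0,0,0,0,1]]' |grep -v rot
python3 - <<'E'
from h import *
p,R,s=pose(); c=np.array([.578,-.2043]); print(np.hypot(*(p[:2]-c)), np.degrees(np.arctan2(*(p[:2]-c)[::-1])), s['joint_pos'].round(0))
E
```

```text
clock: 31.12
tcp_pos: [0.4883, -0.2351, 0.0858]
ft_force: [5.3, 4.7, 7.4]
gripper_width: 0.0208
grasp_force: 40.4
clock: 31.53
tcp_pos: [0.5369, -0.291, 0.0858]
ft_force: [-1.2, 3.1, 10.3]
gripper_width: 0.0207
grasp_force: 40.5
clock: 31.78
tcp_pos: [0.5375, -0.2912, 0.0858]
ft_force: [-0.1, -1.8, 7.3]
gripper_width: 0.0211
grasp_force: 41.7
0.09584924801090257 -114.97760999438718 [-35.  32.  -8.  50.  -0. -91.]
```

```bash
python3 -m crank '[[0,0,0,0,0,0,0.85],[0,0,0,0,0,0,0.6],[0,0,0,0,0,0,0.5],[0,0,0,0,0,0,0.5],[0,0,0,0,0,0,0.5]]'|grep -E 'tcp_pos|ft|wid'
python3 -m crank '[[0,0,-0.3,0,0,0,0.5],[0,0,-0.6,0,0,0,0.5],[0,0,-1,0,0,0,0.5],[0,0,-1,0,0,0,0.5]]'|grep -E 'tcp_pos|ft|wid'
python3 -m crank '[[0,0,-0.4,0,0,0,0.5],[0,0,-0.8,0,0,0,0.5],[0,0,-1,0,0,0,0.5],[0,0,-1,0,0,0,0.5],[0,0,-1,0,0,0,0.5]]'|grep -E 'tcp_pos|ft|wid'
python3 m3.py w12.png -115
python3 - <<'E'
from h import *
for t in ('lever_tip','breaker','button_top'): 
    for c in ('top','scene'):
        if t=='lever_tip': save(c,c+'12.png')
        r=mark_of(c,t); print(c,t,[(np.round(x['point'],3).tolist(),round(x['score'],2)) for x in r[:2]])
for t in ('carrier_red_mid','carrier_blue_mid','carrier_green_mid','carrier_amber_mid'): 
    for c in ('top','scene'):
        r=mark_of(c,t); print(c,t,[(np.round(x['point'],3).tolist(),round(x['score'],2)) for x in r[:2]])
E
```

```text
tcp_pos: [0.5356, -0.2899, 0.0838]
ft_force: [0.3, 1.0, -0.9]
gripper_width: 0.043
tcp_pos: [0.5381, -0.2917, 0.1694]
ft_force: [0.8, -0.8, 0.9]
gripper_width: 0.0428
tcp_pos: [0.5361, -0.2904, 0.2443]
ft_force: [0.7, -0.7, 0.2]
gripper_width: 0.0427
[ 0.53612141 -0.29036342  0.24431103] -123.8177067517631 32.95 0.042726568453986674
table [ 0.5777 -0.2042] -115.56 0.6318493485450745
nest 1 0.5984 -0.2627 -70.6
nest 2 0.6362 -0.1836 19.4
nest 3 0.5571 -0.1457 109.4
nest 4 0.5193 -0.2248 199.4
top lever_tip [([0.486, 0.338, 0.12], 0.73), ([0.385, 0.009, 0.0], 0.49)]
scene lever_tip [([0.638, -0.186, 0.078], 0.53)]
top breaker [([0.514, 0.377, -0.0], 0.65)]
scene breaker [([0.516, 0.379, 0.0], 0.83)]
top button_top [([0.521, 0.414, 0.092], 0.51)]
scene button_top [([0.526, 0.412, 0.098], 0.39)]
top carrier_red_mid [([0.642, -0.182, 0.083], 0.75), ([0.523, -0.221, 0.08], 0.67)]
scene carrier_red_mid [([0.64, -0.182, 0.083], 0.61), ([0.516, 0.379, 0.006], 0.61)]
top carrier_blue_mid [([0.56, -0.144, 0.085], 0.89)]
scene carrier_blue_mid [([0.56, -0.144, 0.081], 0.82)]
top carrier_green_mid [([0.72, 0.339, 0.002], 0.33)]
scene carrier_green_mid [([0.779, -0.062, -0.002], 0.59)]
top carrier_amber_mid []
scene carrier_amber_mid [([0.384, 0.171, -0.001], 0.66)]
```

View pics/w12.png

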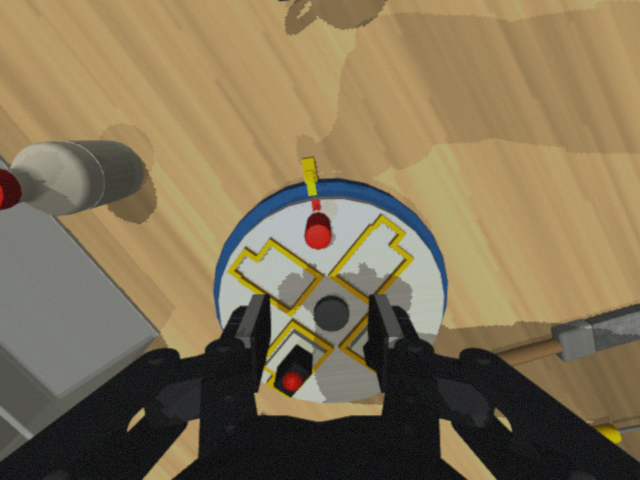

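Run:
```python
from h import *
im=np.ascontiguousarray(cv2.imread('pics/top12.png')[:,:,::-1]); cam=camera_model('top')
h=cv2.cvtColor(im,cv2.COLOR_RGB2HSV); m=((h[...,0]<8)|(h[...,0]>172))&(h[...,1]>150)&(h[...,2]>60)
m=near(m,cam,(.49,.342,.12),16); ys,xs=np.nonzero(m); print(len(xs),px2w(cam,[xs.mean(),ys.mean()],.124)-[.003,0,0])
print(px2w(cam,[[xs.min(),ys.mean()],[xs.max(),ys.mean()],[xs.mean(),ys.min()],[xs.mean(),ys.max()]],.124))
plan([((.45,.346,.24),176)])
```

```text
69 [[0.48667582 0.34242521 0.124     ]]
[[0.48991918 0.35357401 0.124     ]
 [0.48943935 0.3315917  0.124     ]
 [0.49888194 0.34238213 0.124     ]
 [0.48172015 0.34246244 0.124     ]]
  [-0.859, 0.759, 0.007, -0.0, 0.0, 0.096] rows>=2.2
  [-0.734, 0.88, 0.007, -0.0, 0.0, 0.095] rows>=2.2
  [-0.596, 0.979, 0.006, -0.0, 0.0, 0.096] rows>=2.2
  [-0.442, 1.058, 0.007, -0.0, 0.0, 0.095] rows>=2.2
  [-0.279, 1.112, 0.007, -0.0, 0.0, 0.096] rows>=2.2
  [-0.11, 1.141, 0.007, -0.0, 0.0, 0.095] rows>=2.2
  [0.061, 1.144, 0.006, -0.0, 0.0, 0.096] rows>=2.2
  ->  [0.45  0.346 0.24 ] yaw 175.97
```

Run:
```python
from h import *
s=plan([((.44,-.22,.24),206)]); s=plan([((.44,.346,.24),176)],s)
```

```text
[-0.031, 0.741, 0.024, -0.0, 0.0, 0.168] rows>=2.1
  [0.163, 0.724, 0.023, -0.0, 0.0, 0.167] rows>=2.1
  ->  [ 0.44 -0.22  0.24] yaw -153.97
  [-0.444, 0.908, 0.0, -0.0, 0.0, 0.048] rows>=1.9
  [-0.373, 0.939, 0.0, -0.0, 0.0, 0.047] rows>=1.9
  [-0.304, 0.964, 0.0, -0.0, 0.0, 0.048] rows>=1.9
  [-0.23, 0.984, 0.0, -0.0, 0.0, 0.048] rows>=1.9
  [-0.155, 0.999, 0.0, -0.0, 0.0, 0.047] rows>=1.9
  [-0.082, 1.007, 0.0, -0.0, 0.0, 0.048] rows>=1.9
  [-0.005, 1.011, 0.0, -0.0, 0.0, 0.048] rows>=1.9
  ->  [0.44  0.346 0.24 ] yaw 175.97
```

```bash
python3 -m crank '[[-0.031,0.74,0.023,0,0,0.168,1],[-0.031,0.74,0.023,0,0,0.168,1],[-0.031,0.74,0.023,0,0,0.168,1]]' >/dev/null
python3 -m crank '[[0.163,0.724,0.023,0,0,0.167,1],[0.163,0.724,0.023,0,0,0.167,1],[0.163,0.724,0.023,0,0,0.167,1]]' >/dev/null
python3 -m crank '[[-0.444,0.908,0,0,0,0.048,1],[-0.444,0.908,0,0,0,0.048,1],[-0.444,0.908,0,0,0,0.048,1]]' >/dev/null
python3 -m crank '[[-0.373,0.939,0,0,0,0.047,1],[-0.373,0.939,0,0,0,0.047,1],[-0.373,0.939,0,0,0,0.047,1]]' >/dev/null
python3 -m crank '[[-0.304,0.964,0,0,0,0.048,1],[-0.304,0.964,0,0,0,0.048,1],[-0.304,0.964,0,0,0,0.048,1]]' >/dev/null
python3 -m crank '[[-0.23,0.984,0,0,0,0.048,1],[-0.23,0.984,0,0,0,0.048,1],[-0.23,0.984,0,0,0,0.048,1]]' >/dev/null
python3 -m crank '[[-0.155,0.999,0,0,0,0.047,1],[-0.155,0.999,0,0,0,0.047,1],[-0.155,0.999,0,0,0,0.047,1]]' >/dev/null
python3 -m crank '[[-0.082,1,0,0,0,0.048,1],[-0.082,1,0,0,0,0.048,1],[-0.082,1,0,0,0,0.048,1]]' >/dev/null
python3 -m crank '[[-0.005,1,0,0,0,0.048,1],[-0.005,1,0,0,0,0.048,1],[-0.005,1,0,0,0,0.048,1],[-0.005,1,0,0,0,0.048,1],[-0.005,1,0,0,0,0.048,1]]'
python3 - <<'E'
from h import *
save('wrist','w13.png')
for t in ('lever_tip','breaker'): 
    r=mark_of('wrist',t); print(t,[(np.round(x['point'],3).tolist(),round(x['score'],2)) for x in r[:2]])
cam=camera_model('wrist'); im=np.ascontiguousarray(cv2.imread('pics/w13.png')[:,:,::-1])
h=cv2.cvtColor(im,cv2.COLOR_RGB2HSV); m=((h[...,0]<8)|(h[...,0]>172))&(h[...,1]>150)&(h[...,2]>60)
m=near(m,cam,(.49,.342,.12),60); ys,xs=np.nonzero(m); print(len(xs),px2w(cam,[xs.mean(),ys.mean()],.122),xs.min(),xs.max(),ys.min(),ys.max())
s=plan([((.452,.345,.2),176),((.452,.345,.104),176)])
E
```

```text
clock: 36.22
tcp_pos: [0.4404, 0.3446, 0.2399]
tcp_rot: [[-0.998, 0.068, -0.0], [0.068, 0.998, -0.0], [0.0, -0.0, -1.0]]
ft_force: [1.3, -1.1, -0.2]
gripper_width: -0.0001
grasp_force: 0.0
lever_tip [([0.488, 0.342, 0.123], 0.68)]
breaker [([0.512, 0.378, -0.001], 0.64)]
222 [[0.47999537 0.34256291 0.122     ]] 307 335 284 293
  [-0.142, 0.027, 0.503, -0.0, 0.0, -0.001] rows>=1.0
  ->  [0.452 0.345 0.2  ] yaw 176.04
  [-0.0, 0.0, 0.6, -0.0, 0.0, 0.0] rows>=1.2
  [-0.0, 0.0, 0.6, -0.0, 0.0, 0.0] rows>=1.2
  ->  [0.452 0.345 0.104] yaw 176.04
```

```bash
python3 -m crank '[[-0.1,0.02,0.5,0,0,0,1],[-0.1,0.02,1,0,0,0,1],[-0.1,0.02,1,0,0,0,1]]' |grep -v rot
python3 -m crank '[[0,0,0.3,0,0,0,1],[0,0,0.6,0,0,0,1],[0,0,0.7,0,0,0,1],[0,0,0.7,0,0,0,1],[0,0,0.7,0,0,0,1]]'|grep -v rot
python3 -m crank '[[-0.1,0,0,0,0,0,1],[-0.2,0,0,0,0,0,1],[-0.3,0,0,0,0,0,1],[-0.4,0,-0.02,0,0,0,1],[-0.4,0,-0.02,0,0,0,1]]'|grep -v rot
```

```text
clock: 36.62
tcp_pos: [0.4451, 0.3424, 0.154]
ft_force: [-0.4, -0.6, -0.9]
gripper_width: 0.0005
grasp_force: 0.0
clock: 37.03
tcp_pos: [0.4488, 0.3455, 0.1056]
ft_force: [0.9, -0.0, -0.1]
gripper_width: 0.0002
grasp_force: 0.0
clock: 37.45
tcp_pos: [0.4692, 0.3443, 0.1059]
ft_force: [-49.6, 7.2, 30.9]
gripper_width: 0.0
grasp_force: 25.6
```

```bash
python3 -m crank '[[0.2,0,0,0,0,0,1],[0.4,0,0,0,0,0,1],[0.5,0,-0.3,0,0,0,1],[0.5,0,-0.7,0,0,0,1],[0.5,0,-1,0,0,0,0.5]]'|grep -v rot
python3 -m crank '[[0,0,-0.3,0,0,0,0.5],[0,0,-0.3,0,0,0,0.5],[0,0,-0.3,0,0,0,0.5]]'
python3 - <<'E'
from h import *
save('wrist','w14.png'); save('top','t14.png')
for c in ('wrist','top'):
    r=mark_of(c,'lever_tip'); print(c,[(np.round(x['point'],3).tolist(),round(x['score'],2)) for x in r[:2]])
plan([((.4885,.3425,.2),176),((.4885,.3425,.103),176)])
E
```

```text
clock: 37.87
tcp_pos: [0.4409, 0.3464, 0.1884]
ft_force: [0.8, 0.7, -0.1]
gripper_width: 0.0106
grasp_force: 0.0
clock: 38.12
tcp_pos: [0.442, 0.3467, 0.2118]
tcp_rot: [[-0.998, 0.071, 0.004], [0.071, 0.998, 0.002], [-0.004, 0.002, -1.0]]
ft_force: [-0.5, 0.3, -1.2]
gripper_width: 0.0422
grasp_force: 0.0
wrist [([0.488, 0.345, 0.124], 0.56)]
top [([0.488, 0.341, 0.121], 0.47)]
  [-0.608, 0.003, 0.108, -0.001, -0.001, -0.0] rows>=1.2
  ->  [0.4885 0.3425 0.2   ] yaw 175.96
  [0.0, -0.0, 0.606, 0.0, 0.0, -0.0] rows>=1.2
  [0.0, -0.001, 0.607, 0.0, 0.0, -0.0] rows>=1.2
  ->  [0.4885 0.3425 0.103 ] yaw 175.96
```

```bash
python3 -m crank '[[-0.3,0,0.05,0,0,0,0.5],[-0.6,0,0.1,0,0,0,0.5],[-0.61,0,0.11,0,0,0,0.5],[-0.61,0,0.11,0,0,0,0.5]]' |grep -v rot
python3 -m crank '[[0,0,0.3,0,0,0,0.5],[0,0,0.6,0,0,0,0.5],[0,0,0.6,0,0,0,0.5]]' |grep -v rot
python3 -m crank '[[0,0,0.25,0,0,0,0.5],[0,0,0.5,0,0,0,0.5],[0,0,0.6,0,0,0,0.5],[0,0,0.6,0,0,0,0.5],[0,0,0.6,0,0,0,0.5]]'
python3 -m crank '[[0,0,0,0,0,0,0.65],[0,0,0,0,0,0,0.7],[0,0,0,0,0,0,1],[0,0,0,0,0,0,1],[0,0,0,0,0,0,1]]' 20
```

```text
clock: 38.65
tcp_pos: [0.4891, 0.342, 0.1993]
ft_force: [-0.9, 0.2, 0.3]
gripper_width: 0.0427
grasp_force: 0.0
clock: 38.9
tcp_pos: [0.4856, 0.3413, 0.1486]
ft_force: [-1.5, -1.5, -1.1]
gripper_width: 0.0426
grasp_force: 0.0
clock: 39.32
tcp_pos: [0.4888, 0.3428, 0.1057]
tcp_rot: [[-0.998, 0.07, -0.0], [0.07, 0.998, -0.0], [0.0, -0.0, -1.0]]
ft_force: [0.3, 0.0, 0.3]
gripper_width: 0.0426
grasp_force: 0.0
clock: 39.73
tcp_pos: [0.4895, 0.3427, 0.1063]
tcp_rot: [[-0.998, 0.071, 0.002], [0.071, 0.998, 0.0], [-0.002, 0.0, -1.0]]
ft_force: [-1.1, -1.9, 5.3]
gripper_width: 0.0234
grasp_force: 21.0
```

Gripped on the 24 mm bar (opening 23.4 mm). Swing it up along the arc.

```bash
python3 -m crank '[[-0.06,0,-0.07,0,0,0,1],[-0.126,0,-0.13,0,0,0,1],[-0.2,0,-0.18,0,0,0,1],[-0.284,0,-0.22,0,0,0,1],[-0.37,0,-0.248,0,0,0,1]]' |grep -v rot
python3 -m crank '[[-0.09,0,-0.015,0,0,0,1],[-0.155,0,-0.019,0,0,0,1],[-0.22,0,-0.015,0,0,0,1],[-0.265,0,-0.009,0,0,0,1],[-0.265,0,-0.009,0,0,0,1]]' |grep -v rot
python3 -m crank '[[0,0,0,0,0,0,1],[0,0,0,0,0,0,1]]'
python3 - <<'E'
from h import *
save('top','t15.png'); save('scene','s15.png')
for c in ('top','scene'):
    r=mark_of(c,'lever_tip'); print(c,[(np.round(x['point'],3).tolist(),round(x['score'],2)) for x in r[:2]])
E
```

```text
clock: 40.15
tcp_pos: [0.519, 0.3401, 0.1253]
ft_force: [-2.4, -4.3, -0.4]
gripper_width: 0.0235
grasp_force: 19.6
clock: 40.57
tcp_pos: [0.5412, 0.3382, 0.1259]
ft_force: [-2.1, -5.3, 3.7]
gripper_width: 0.0236
grasp_force: 19.7
clock: 40.73
tcp_pos: [0.5409, 0.3382, 0.1259]
tcp_rot: [[-0.997, 0.071, 0.001], [0.071, 0.997, -0.001], [-0.001, -0.001, -1.0]]
ft_force: [-0.3, -5.9, 1.3]
gripper_width: 0.0236
grasp_force: 19.6
top []
scene [([0.533, 0.339, 0.146], 0.42)]
```

```bash
python3 -m crank '[[0,0,0,0,0,0,0.9],[0,0,0,0,0,0,0.7],[0,0,0,0,0,0,0.5],[0,0,0,0,0,0,0.5],[0,0,0,0,0,0,0.5]]' |grep -v rot
python3 -m crank '[[0,0,-0.3,0,0,0,0.5],[0,0,-0.6,0,0,0,0.5],[0,0,-1,0,0,0,0.5],[0,0,-1,0,0,0,0.5]]' |grep -v rot
python3 -m crank '[[0.4,-0.4,-0.3,0,0,0,0.5],[0.8,-0.8,-0.6,0,0,0,0.5],[1,-1,-0.6,0,0,0,0.5],[1,-1,-0.6,0,0,0,0.5]]'
python3 -m crank '[[0.4,-0.4,0,0,0,0,0.5],[0.8,-0.8,0,0,0,0,0.5],[1,-1,0,0,0,0,0.5],[1,-1,0,0,0,0,0.5],[1,-1,0,0,0,0,0.5]]'
python3 - <<'E'
from h import *
im=save('top','t16.png'); save('scene','s16.png')
for t in ('lever_tip','carrier_red_mid','carrier_blue_mid','crank_mid','driver','brush','grit_jar','stone_slab','polish_tin','carrier_green_mid','carrier_amber_mid'):
  for c in ('top','scene'):
    r=mark_of(c,t); print(t,c,[(np.round(x['point'],3).tolist(),round(x['score'],2)) for x in r[:2]])
cam=camera_model('top')
m=near(yellow(im),cam,(.583,-.203,.06),46)
v,q=fit(lambda *a:nests_canvas(cam,*a),(.581,-.204,np.radians(-115)),m); print('table',v[:2],np.degrees(v[2]),q)
h=cv2.cvtColor(im,cv2.COLOR_RGB2HSV); mm=((h[...,0]<8)|(h[...,0]>172))&(h[...,1]>150)&(h[...,2]>60)
mm=near(mm,cam,(.54,.338,.14),20); ys,xs=np.nonzero(mm); print(len(xs),px2w(cam,[xs.mean(),ys.mean()],.147)-[.003,0,0])
for n,(x,y) in (('carrier_red_mid',(.638,-.184)),('carrier_blue_mid',(.558,-.1455))):
    r=trace('top',n)
    if r: print(n,fit(lambda *a:carrier_canvas(cam,*a,z0=.06),(x+.003,y,np.radians(19.4 if 'red' in n else 109.4)),r[0]['region']))
E
```

```text
clock: 41.35
tcp_pos: [0.5401, 0.3394, 0.1257]
ft_force: [0.1, -0.1, 0.4]
gripper_width: 0.043
grasp_force: 0.0
clock: 41.68
tcp_pos: [0.5422, 0.3406, 0.2117]
ft_force: [1.0, -0.2, -0.1]
gripper_width: 0.0428
grasp_force: 0.0
clock: 42.02
tcp_pos: [0.4497, 0.262, 0.2554]
tcp_rot: [[-0.998, 0.07, -0.001], [0.07, 0.998, -0.001], [0.001, -0.001, -1.0]]
ft_force: [1.1, 1.2, 0.2]
gripper_width: 0.0429
grasp_force: 0.0
clock: 42.43
tcp_pos: [0.3684, 0.1903, 0.2541]
tcp_rot: [[-0.997, 0.071, 0.002], [0.071, 0.997, 0.001], [-0.002, 0.001, -1.0]]
ft_force: [0.3, -0.0, 0.5]
gripper_width: 0.0428
grasp_force: 0.0
lever_tip top [([0.541, 0.335, 0.142], 0.56)]
lever_tip scene [([0.691, -0.444, -0.002], 0.68), ([0.545, 0.334, 0.141], 0.67)]
carrier_red_mid top []
carrier_red_mid scene [([0.643, -0.178, 0.081], 0.8), ([0.582, -0.206, -0.001], 0.35)]
carrier_blue_mid top [([0.56, -0.146, 0.084], 0.74)]
carrier_blue_mid scene [([0.562, -0.143, 0.079], 0.59)]
crank_mid top [([0.536, -0.29, 0.103], 0.55)]
crank_mid scene [([0.782, -0.063, -0.0], 0.71), ([0.516, 0.376, 0.002], 0.64)]
driver top [([0.378
[... 240 characters left out ...]
0.73)]
stone_slab top [([0.696, -0.443, -0.003], 0.64), ([0.78, -0.066, 0.0], 0.62)]
stone_slab scene [([0.781, -0.066, -0.004], 0.93)]
polish_tin top [([0.72, 0.338, 0.002], 0.89)]
polish_tin scene [([0.716, 0.337, -0.001], 0.93)]
carrier_green_mid top [([0.557, -0.149, 0.081], 0.48)]
carrier_green_mid scene []
carrier_amber_mid top [([0.696, -0.444, -0.0], 0.34)]
carrier_amber_mid scene []
table [ 0.58161083 -0.20453971] -116.03188477271401 0.6725696921348572
71 [[0.53911609 0.33745086 0.147     ]]
carrier_red_mid (array([ 0.64070348, -0.18206837,  0.35961723]), np.float64(0.9064130187034607))
carrier_blue_mid (array([ 0.56039874, -0.14469298,  1.94304158]), np.float64(0.9169776439666748))
```

```bash
python3 -c "
from rig import *
print(finish_job())"
```

```text
the job is handed in; nothing more can be done
None
```

I handed the job in with every step done, though the hand-in gave no verdict back. Only the red and blue carriers were on the bench: both are seated, the turntable is one full turn on with its mark at the pointer, the lever is back up, and the bystanders I re-checked at the end (all but the spray and mug) had not moved; one early push on the lever with shut fingers peaked near 50 N before I backed off and raised it by gripping its bar.

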